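# Press a cleat onto a seat board, four clicks, and hold

## Robot

A 6-joint arm with a two-finger parallel gripper is mounted at the origin on the work surface. World frame = base frame: x ahead of the robot, y to its left, z up, the work surface at z = 0. Lengths are in m, angles in rad, forces in N, time in s.
With the tool pointing down it reaches from about 0.3 to 0.875 m from the base axis. Payload 6.4 kg.
Tool frame: the origin (TCP) lies midway between the tips of the shut fingers; the grasp point (between the pads) lies 19 mm behind it; z points along the fingers, y is the direction in which the jaws open and shut (so a half turn about z gives the same grasp; the last joint's range is limited). The gripper opens to 85 mm and grips with 20 to 120 N. Pads are 22 mm wide; open, the fingers measure 114 mm over their backs; the gripper's body (76 mm by 85 mm) begins 54 mm behind the grasp point. The pads swing forward as they close: fully open they stand 13 mm farther back than shut.
Start: joints at [-1.328, 0.181, 1.607, -0, 1.354, -0.206], TCP at [0.25, -0.518, 0.231] pointing down, gripper open.
Joint ranges: [-2.99, 2.99], [-0.89, 2.07], [0.3, 2.58], [-1.14, 4.28], [0, 2.63], [-3.12, 3.12]. Speed limits (rad/s): [2.57, 2.57, 3.01, 3.14, 3.14, 3.14].

## Interface

Orientations are given as a unit quaternion [w, x, y, z].
In Python, from bench import get_obs, camera, hand_in gives the robot as it stands.
- The arm moves only by the tool drive_tool, never from a script. Its argument "deltas" is a list of rows, each a list of 2 entries, a list of its own where there are three numbers: the shift along the world's x, y, z in m, then the turn about the world's z in rad. A call has 1 to 10 rows; each row shifts and turns the pose as measured when the row begins; what a row does not reach is not made up. A row lasts 1/10 s, in which the tool goes at most 50 mm and 8.59 degrees, less where a joint would pass 70% of its speed; a pose out of reach is approached as far as the arm can. A call is refused whole if a number of a shift passes 0.05 or a number of a turn 0.15, either way. A call with a gripper value outside its range is refused whole. "gripper" is the opening, from 0 (shut) to 1 (fully open), set as the call begins (left out, the last holds). The fingers move at their own pace and stop on an object; the grip force is fixed at half the most. Time passes only in rows, so rows that do not move let the fingers close. It gives the time, the measured TCP pose, the force and the opening at its end, in the units of the state.
- get_obs(): the state, without advancing time (a new reading comes with each control period).
- camera(name): name is "side" or "top" or "wrist"; returns a dict with "frame" (384x512x3 uint8, red, green, blue), "fx", "fy", "cx", "cy" (pixels), "k1" (the pictures are not rectified: a ray, as slopes to the right and down, at radius r is drawn at 1 + k1 r^2 times it, then the intrinsics apply), "eye" and "attitude" of the camera in the world. Camera axes: x right, y down, z forward; pixel columns grow to the right and rows downward; lengths in m; the calibration is good to about 2 mm. A picture is of the moment at which its call begins. There is no depth.
- hand_in(): hands the job in, once; it reports no verdict.
The state is a dict: "time_s": time; "q": joint angles; "dq": joint speeds; "joint_efforts": joint torques, N m; "eef_pos": TCP position; "eef_rot": TCP orientation; "wrist_force": force on the tool from outside, world axes, zero at the start; "torque": the same for the moment, N m; "opening": opening from 0.0 (shut) to 1.0 (fully open).
Only numpy, scipy, OpenCV 4.12 (cv2) and the standard library are available. Lean on these libraries where they do the work, as an engineer would, in place of code of your own. Each camera call takes 0.05 s, during which the arm holds its last target.

## Task

Lay the long pine cleat flat on the seat board in the press, centred under the raised pad, one side along the fence strip and its far end up to the end stop, and let go of it. Then take hold of the press lever and bring it down four clicks, into the notch behind the fourth tooth and not over a fifth, so that the pad squeezes the cleat. The click ring only counts and the lever springs back: finish while holding it steady in that notch, with the other things on the bench left where they are.

Things in the scene. Friction and masses are not known exactly. Their poses are not given: they have to be found in the camera images.
- cleat_mid (a point): centre of the loose pine cleat, a plain batten 200 long x 30 wide x 25 mm high lying flat on the bench, about 80 g; x along its length, z up. The pine offcut near it has the same section but is only 90 mm long
- seat (a point): point on the top face of the seat board in the press, 48 mm above the bench, straight under the pad: the cleat's centre belongs 12.5 mm above it, its length along x. x points from the press's open front (towards the robot) back to its column, y left, z up. Centred here the cleat has 3 mm to fence and stop; anywhere from there to touching both is right
- board_mid (a point): centre of the top face of the chipboard seat board fixed in the press, 270 (x) x 240 (y) x 18 mm, axes as seat
- fence (a point): pine fence strip and end stop on the board, 12 mm high, measured from seat (this is the same point), same axes: strip at y = +18 to +32, x = -20 to +105 mm; stop at x = +103 to +112, y = -32 to +18 mm
- pad: round rubber pad 36 mm across under the ram, origin at the centre of its lower face; at rest 15 mm above the laid cleat's top. Sprung, 3 N/mm
- press: green bench lever press, origin on the bench under the pad, axes as seat. Head 56 mm wide, from 135 to 235 mm above the bench, front face at x = -30 mm, the ram's top at 300 mm; column at x = +117 mm and beyond. So the cleat goes in level from the front, held near its front end (about x = -75 mm)
- pivot (a point): point on the lever's axle in the plane in which the handle swings, axes as seat; 36 mm behind, 100 mm to the right of and 137 mm above seat. The axle runs along y
- grip (a point): middle of the lever's black round handle (28 mm thick, 80 mm long, along the lever), 140 mm from pivot. At rest the lever leans forward, 62 degrees up from level; it swings forward (-x) and down. Axes turn with the lever, parallel to seat when lever is 0. Held across (fingers closing along the axle), it turns freely between them
- lever (a joint): angle of the lever, rad: 0 raised at its stop, growing as the handle comes forward and down, 1.6 at most. A spring returns it to 0. Lowers the pad 25 mm per rad; the pad meets the laid cleat at 0.6. At the handle it takes 4 to 6 N at first, 8 to 20 N at the fourth click; each tooth is felt as a rise of 4 to 9 N, then a sudden fall as it is crossed
- index (a point): centre of the click ring, a steel disc 100 mm across with six rounded teeth, bolted fast on the axle beside the head. Its setting differs from job to job by up to 0.1 rad either way: its turn about the axle against seat, counted as lever is
- plunger: sprung plunger on the lever that rides over the ring's teeth. It crosses the top of tooth k (click k) at lever = setting + 0.62 + 0.15 (k - 1) and 0.075 rad later sits in the notch behind it, meeting the next tooth, where the resistance jumps up again. It meets the first tooth 0.08 rad before its top
- offcut (a point): bystander: centre of the 90 mm offcut
- tape: bystander: tape measure standing on the seat board, right of the head, 62 x 40 x 58 mm
- glue: bystander: glue bottle, 54 mm across, 160 mm high, left of the press
- jar: bystander: glass jar, 68 mm across, 85 mm high
- brush: bystander: bench brush, 290 mm long
- pliers: bystander: pliers, 180 mm long
- screwdriver: bystander: screwdriver
There are look-alikes about, which are no part of the job. Leave any blue look-alike of the part that bears cleat_mid alone.

How it is judged:
By the outcome, as a careful person would: the job done as asked, in the order asked, and still so for the second after the job is handed in, while the arm keeps its last pose, push and grip.
It also fails if it takes over 72 s, if anything falls off the work surface, if the arm or the gripper's body presses on something with over 40 N, if the wrist force passes 120 N, or if a joint passes its speed limit or range.

## Working session

There is one attempt and no reset: what is moved stays moved. The work goes in short steps, Python scripts to look and compute and a tool call to move; the robot and the scene stay as the last step left them, time stands still between calls to the robot, and variables do not carry over. Pictures are saved under pics/ and viewed, and the job is handed in when it is done.

Besides the shell and the picture viewer there is one more tool, called after "Call:" as name(argument=value, ...) on one line, values as JSON. drive_tool: Moves the arm, as the interface text tells. Its arguments: {"type":"object","properties":{"deltas":{"type":"array","items":{"type":"array"}},"gripper":{"type":"number"}},"required":["deltas"]}

```bash
mkdir -p pics; ls
cat > h.py <<'E'
import numpy as np, cv2, json
from bench import get_obs, camera, hand_in
def snap(n,fn):
    c=camera(n); cv2.imwrite(f'pics/{fn}.png',cv2.cvtColor(c['frame'],cv2.COLOR_RGB2BGR))
    np.save(f'pics/{fn}.npy',c,allow_pickle=True); return c
def load(fn): return np.load(f'pics/{fn}.npy',allow_pickle=True).item()
E
python3 - <<'E'
from h import *
for n in('side','top','wrist'):
    c=snap(n,n+'0'); print({k:v for k,v in c.items() if k!='frame'})
print(get_obs())
E
```

```text
pics
{'fx': 367.72560185551794, 'fy': 367.72560185551794, 'cx': 257.6301815569552, 'cy': 190.5732487756402, 'k1': -0.10616510374938745, 'eye': array([ 0.22876593, -1.07033552,  0.91046082]), 'attitude': array([-0.48195389,  0.86645714, -0.11908075,  0.05284166])}
{'fx': 392.56358763206225, 'fy': 392.56358763206225, 'cx': 253.7978637031512, 'cy': 188.11257050145858, 'k1': 0.008668472279138537, 'eye': array([0.33782047, 0.03762954, 1.39102701]), 'attitude': array([-0.03877926,  0.71528429, -0.69537824,  0.05756443])}
{'fx': 294.56586814299504, 'fy': 294.56586814299504, 'cx': 261.3679651235159, 'cy': 195.3760279592202, 'k1': -0.06107032208425675, 'eye': array([ 0.31426496, -0.48583761,  0.37311338]), 'attitude': array([ 0.12107058,  0.83799326, -0.52646974, -0.07706368])}
{'time_s': 0.15, 'q': array([-1.32827240e+00,  1.81359514e-01,  1.60776830e+00,  4.16162295e-05,
        1.35379283e+00, -2.06271503e-01]), 'dq': array([-0.00199486, -0.00140177, -0.00333632,  0.00039764, -0.00085302,
        0.00095675]), 'joint_efforts': array([ 1.61287866e-03, -4.45258820e+01, -3.51692712e+01, -1.62523506e-04,
        5.80431035e-03, -3.08936876e-05]), 'eef_pos': array([ 0.24942261, -0.51762853,  0.23060206]), 'eef_rot': array([-6.64252631e-04,  9.74929088e-01,  2.22514790e-01,  8.27875660e-06]), 'wrist_force': array([-0.14006303,  0.14902467, -0.05789563]), 'torque': array([ 0.00017251, -0.01049166,  0.02883262]), 'opening': 0.9981815327956061}
```

View pics/side0.png

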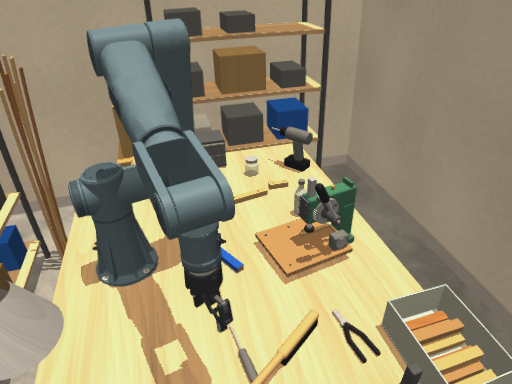

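View pics/top0.png

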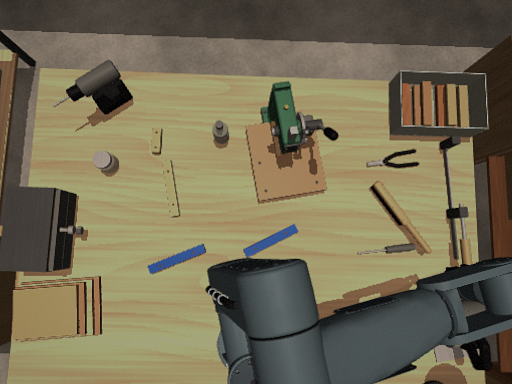

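View pics/wrist0.png

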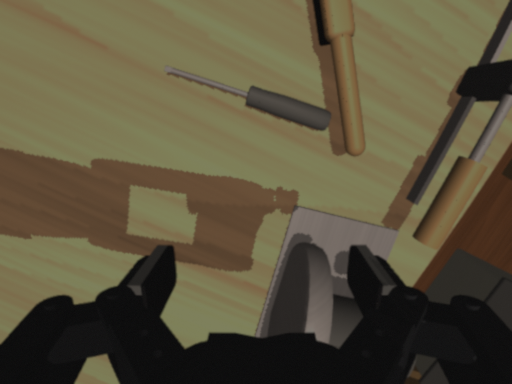

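The top view shows the pine cleat at about (172,188), the offcut at (156,140), and the press on its board at about (286,150). There are two blue look-alikes at (177,258) and (270,240). Next I'll enlarge crops of these.

```bash
cat >> h.py <<'E'
from scipy.spatial.transform import Rotation as R
def rot(q): return R.from_quat([q[1],q[2],q[3],q[0]]).as_matrix()
def proj(c,P):
    P=np.atleast_2d(P); p=(P-c['eye'])@rot(c['attitude']); s=p[:,:2]/p[:,2:]
    s=s*(1+c['k1']*(s**2).sum(1,keepdims=True)); return s*[c['fx'],c['fy']]+[c['cx'],c['cy']]
def ray(c,uv):
    d=(np.array(uv,float)-[c['cx'],c['cy']])/[c['fx'],c['fy']]; s=d.copy()
    for _ in range(30): s=d/(1+c['k1']*(s@s))
    return rot(c['attitude'])@np.array([s[0],s[1],1])
def atz(c,uv,z):
    r=ray(c,uv); return c['eye']+r*(z-c['eye'][2])/r[2]
def crop(fn,out,x0,y0,w,h,k):
    im=cv2.imread(f'pics/{fn}.png')[y0:y0+h,x0:x0+w]
    im=cv2.resize(im,None,fx=k,fy=k,interpolation=cv2.INTER_CUBIC)
    for x in range(-(-x0//10)*10,x0+w,10):
        cv2.putText(im,str(x),(int((x-x0+.5)*k),8),0,.3,(255,255,255),1); cv2.line(im,(int((x-x0+.5)*k),10),(int((x-x0+.5)*k),14),(255,255,255),1)
    for y in range(-(-y0//10)*10,y0+h,10):
        cv2.putText(im,str(y),(0,int((y-y0+.5)*k)),0,.3,(255,255,255),1); cv2.line(im,(20,int((y-y0+.5)*k)),(24,int((y-y0+.5)*k)),(255,255,255),1)
    cv2.imwrite(f'pics/{out}.png',im)
E
python3 - <<'E'
from h import *
crop('top0','ct1',140,120,60,105,5.5)
crop('top0','ct2',235,75,110,135,4.4)
crop('side0','cs1',245,165,125,115,5)
t=load('top0')
for uv in [(167,160),(177,216),(156,140),(286,160)]: print(atz(t,uv,.025))
E
```

```text
[0.61652659 0.31222645 0.025     ]
[0.42044332 0.2668172  0.025     ]
[0.68743957 0.35496274 0.025     ]
[ 0.63013228 -0.10814531  0.025     ]
```

View pics/ct1.png

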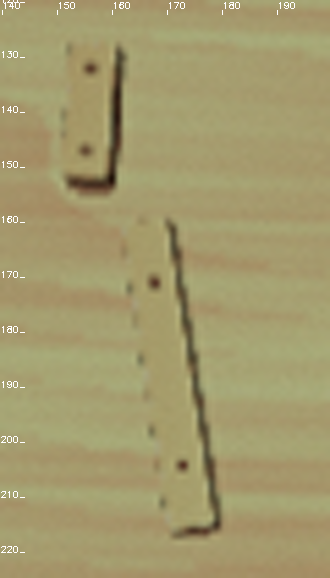

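View pics/ct2.png

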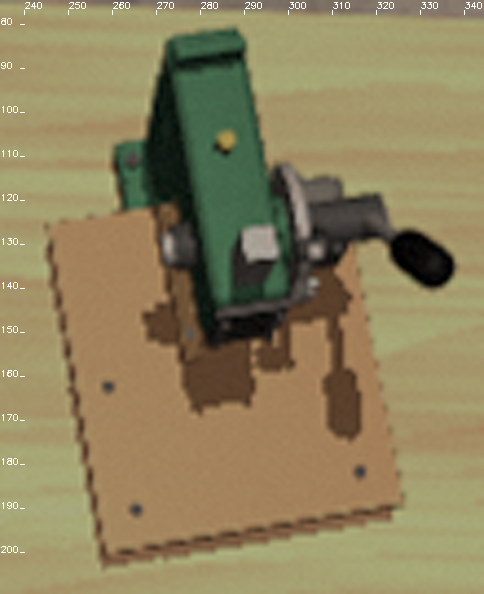

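View pics/cs1.png

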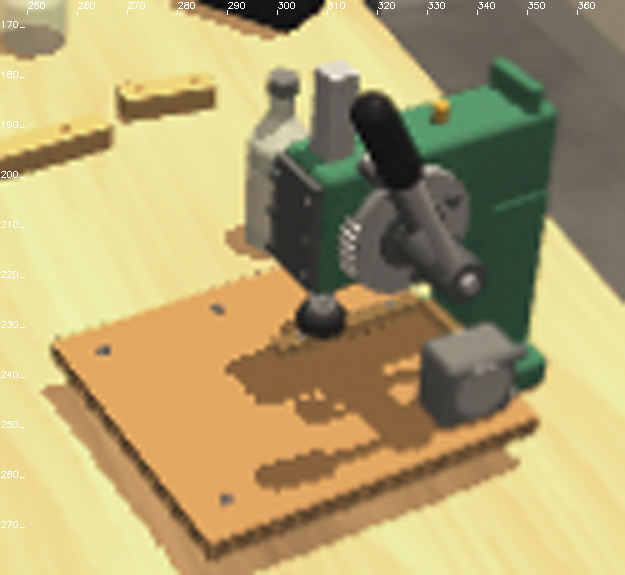

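Run:
```python
from h import *
w=load('wrist0'); print(rot(w['attitude']).round(3), proj(w,[.249,-.518,.2306-.0]), atz(w,(261,195),0))
t=load('top0')
for n,uv in dict(fl=(258,200),rl=(246,125.5),fr=(324,189)).items(): print(n,atz(t,uv,.048).round(4))
print('cleat tops')
for uv in [(164,159.5),(170,159.5),(179,215),(171,216.5)]: print(atz(t,uv,.025).round(4))
for uv in [(166.5,171),(171.5,204.3)]: print('nails',atz(t,uv,.025).round(4))
# pad triangulate roughly
s=load('side0')
print('pad side at .092',atz(s,(307,231.5),.090),'ram top t',atz(t,(291.5,129),.30),'s',atz(s,(310.5,179),.30))
```

```text
[[ 0.434 -0.864 -0.257]
 [-0.901 -0.416 -0.122]
 [-0.002  0.284 -0.959]] [[263.0631262  250.08380934]] [ 0.21465167 -0.53256097  0.        ]
fl [ 0.4818 -0.0113  0.048 ]
rl [0.7447 0.0377 0.048 ]
fr [ 0.5269 -0.2394  0.048 ]
cleat tops
[0.618  0.3228 0.025 ]
[0.6187 0.3018 0.025 ]
[0.4241 0.2601 0.025 ]
[0.4181 0.2873 0.025 ]
nails [0.5772 0.3118 0.025 ]
nails [0.4605 0.2879 0.025 ]
pad side at .092 [ 0.64592295 -0.11434537  0.09      ] ram top t [ 0.66255347 -0.09324451  0.3       ] s [ 0.65120844 -0.10422353  0.3       ]
```

Call:
drive_tool(deltas=[[[0.02, 0.03, 0.005], 0.12], [[0.02, 0.03, 0.005], 0.12], [[0.02, 0.03, 0.005], 0.12], [[0.02, 0.03, 0.0], 0.12], [[0.02, 0.03, 0], 0.12], [[0.02, 0.03, 0], 0.12], [[0.02, 0.03, 0], 0.12], [[0.02, 0.03, 0], 0.12], [[0.01, 0.03, 0], 0.12], [[0.01, 0.03, 0], 0.12]], gripper=1)

```text
time_s: 1.15
eef_pos: [0.4314, -0.2079, 0.243]
eef_rot: [-0.002, 0.664, 0.747, -0.001]
wrist_force: [-0.4, -0.5, -0.4]
opening: 0.996
```

Call:
drive_tool(deltas=[[[0, 0.035, 0], 0.12], [[0, 0.035, 0], 0.12], [[0, 0.035, 0], 0.12], [[0, 0.035, 0], 0.12], [[0, 0.035, 0], 0.12], [[0, 0.035, 0], 0.12], [[0, 0.035, 0], 0.12], [[0, 0.035, 0], 0.12], [[0, 0.035, 0], 0.12], [[0, 0.035, 0], 0.12]])

```text
time_s: 2.15
eef_pos: [0.4288, 0.1567, 0.2416]
eef_rot: [-0.001, 0.101, 0.995, -0.002]
wrist_force: [0.1, 0.0, 0.0]
opening: 0.996
```

Call:
drive_tool(deltas=[[[0, 0.03, -0.01], 0.1], [[0, 0.03, -0.01], 0.1], [[0, 0.03, -0.01], 0.1], [[0, 0.02, -0.01], 0.1], [[0, 0.005, 0], 0], [[0, 0, 0], 0]])

```text
time_s: 2.75
eef_pos: [0.4265, 0.2803, 0.1997]
eef_rot: [-0.001, -0.11, 0.994, -0.002]
wrist_force: [-0.2, -0.6, -0.2]
opening: 0.998
```

Run:
```python
from h import *
o=get_obs();print(o['eef_pos'],o['eef_rot'],o['wrist_force'])
w=snap('wrist','w1'); snap('top','top1')
im=cv2.imread('pics/w1.png');cv2.imwrite('pics/w1b.png',cv2.resize(im,None,fx=1.5,fy=1.5,interpolation=cv2.INTER_CUBIC))
# predicted cleat corners
from numpy import cos,sin
def corners(cx,cy,h,z): 
    return [np.array([cx+a*cos(h)-b*sin(h),cy+a*sin(h)+b*cos(h),z]) for a,b in((-.1,-.015),(-.1,.015),(.1,.015),(.1,-.015))]
print(proj(w,corners(.5197,.293,np.radians(11.5),.025)))
```

```text
[0.42647207 0.28029303 0.19965484] [-0.00127269 -0.11021451  0.99390528 -0.00185116] [-0.16711786 -0.63148573 -0.22613304]
[[242.19576458 171.24389728]
 [269.51175355 171.79391831]
 [265.14839295 322.52800166]
 [242.15971088 322.0694923 ]]
```

View pics/w1b.png

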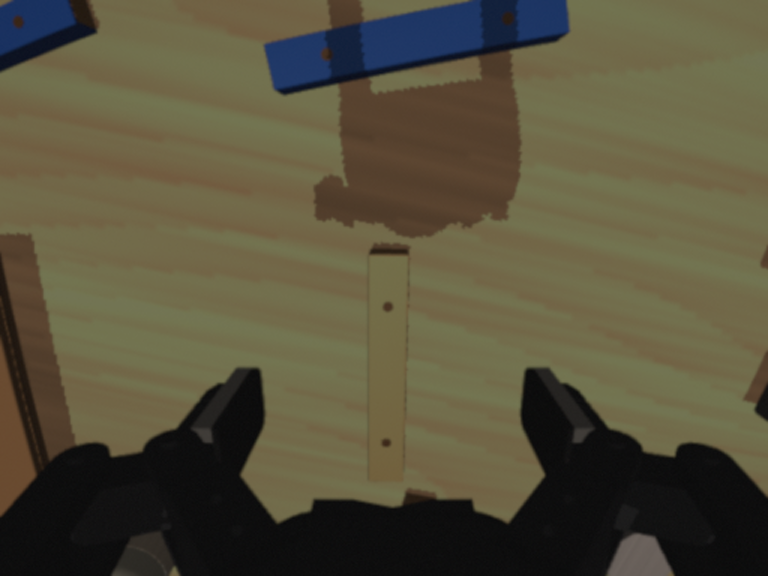

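Run:
```python
from h import *
w=load('w1'); print(w['eye'])
P=[atz(w,uv,.025) for uv in [(245.3,169.2),(271.7,169.2),(269.3,320.4),(244.6,320.2)]]
print(np.round(P,4)); m=np.mean(P,0); d=(P[3]+P[2]-P[0]-P[1])/2
print('mid',m,'len',np.linalg.norm(d),'w',np.linalg.norm(P[1]-P[0]),'hd',np.degrees(np.arctan2(d[1],d[0])))
h=np.arctan2(d[1],d[0]); print('grip pt at -82', m-[.082*np.cos(h),.082*np.sin(h),0])
o=get_obs(); q=o['eef_rot']; print(np.degrees(2*np.arctan2(q[2],q[1])), rot(q).round(4))
```

```text
[0.35549538 0.26543038 0.34245948]
[[0.4217 0.2612 0.025 ]
 [0.4154 0.2894 0.025 ]
 [0.6102 0.3321 0.025 ]
 [0.617  0.3007 0.025 ]]
mid [0.51608441 0.29589055 0.025     ] len 0.19936760838519543 w 0.028924701287132246 hd 11.900095455467884
grip pt at -82 [0.4358467  0.27898167 0.025     ]
192.59185048188402 [[-0.9759 -0.218  -0.0018]
 [-0.218   0.9759 -0.004 ]
 [ 0.0026 -0.0035 -1.    ]]
```

Call:
drive_tool(deltas=[[[0.005, 0, -0.03], -0.005], [[0.004, -0.001, -0.03], -0.005], [[0, 0, -0.03], 0], [[0, 0, -0.03], 0], [[0, 0, -0.03], 0], [[0, 0, -0.02], 0], [[0, 0, -0.01], 0], [[0, 0, 0], 0]])

```text
time_s: 3.65
eef_pos: [0.4432, 0.2707, 0.0217]
eef_rot: [0.006, -0.093, 0.996, -0.001]
wrist_force: [1.1, 0.2, 0.6]
opening: 1.003
```

Call:
drive_tool(deltas=[[[-0.007, 0.008, 0], 0.02], [[0, 0, 0], 0]])

```text
time_s: 3.85
eef_pos: [0.4376, 0.2789, 0.0237]
eef_rot: [0.007, -0.103, 0.995, -0.001]
wrist_force: [0.1, -0.4, -0.8]
opening: 1.003
```

Call:
drive_tool(deltas=[[[0, 0, -0.01], 0], [[-0.001, 0, -0.008], 0], [[0, 0, -0.001], 0], [[0, 0, 0], 0]])

```text
time_s: 4.25
eef_pos: [0.4382, 0.2803, 0.0059]
eef_rot: [0.01, -0.104, 0.995, -0.0]
wrist_force: [-0.8, 0.3, -0.1]
opening: 1.001
```

Call:
drive_tool(deltas=[[[0, -0.001, -0.002], 0], [[0, 0, 0], 0]])

```text
time_s: 4.45
eef_pos: [0.4382, 0.2792, 0.0037]
eef_rot: [0.01, -0.104, 0.995, -0.0]
wrist_force: [-0.1, 0.2, -0.5]
opening: 1.002
```

Call:
drive_tool(deltas=[[[0, 0, 0], 0], [[0, 0, 0], 0], [[0, 0, 0], 0], [[0, 0, 0], 0], [[0, 0, 0], 0], [[0, 0, 0], 0], [[0, 0, 0], 0], [[0, 0, 0], 0]], gripper=0)

```text
time_s: 5.25
eef_pos: [0.4386, 0.2792, 0.0042]
eef_rot: [0.01, -0.103, 0.995, -0.0]
wrist_force: [-0.0, -0.4, 0.6]
opening: 0.338
```

Call:
drive_tool(deltas=[[[0, 0, 0.02], 0], [[0, 0, 0.03], 0], [[0, 0, 0.03], 0], [[0, 0, 0.03], 0], [[0, 0, 0.03], 0], [[0, 0, 0.02], 0], [[0, 0, 0], 0]])

```text
time_s: 5.95
eef_pos: [0.4346, 0.2777, 0.1675]
eef_rot: [0.007, -0.103, 0.995, -0.001]
wrist_force: [0.1, 0.6, -0.0]
opening: 0.337
```

Run:
```python
from h import *
o=get_obs();print(o['eef_pos'],o['eef_rot'],o['wrist_force'],o['torque'])
snap('wrist','w2'); snap('side','s2')
```

```text
[0.43460859 0.27772543 0.16753098] [ 0.00686063 -0.10339303  0.99461636 -0.00105822] [ 0.11148623  0.59963128 -0.04447871] [-0.02547906  0.07280148  0.04782428]
```

View pics/w2.png

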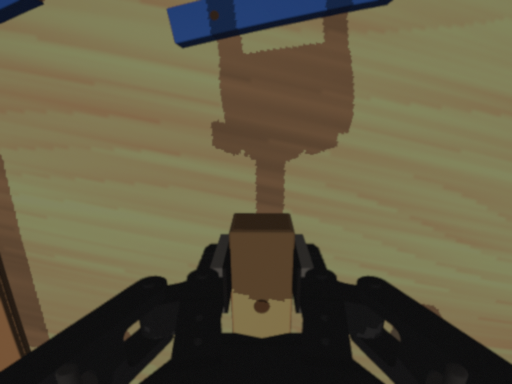

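View pics/s2.png

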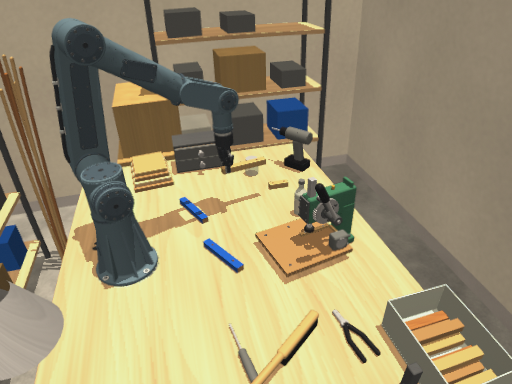

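Run:
```python
from h import *
snap('top','top2')
crop('top2','ct3',240,100,90,110,7)
crop('top2','ct4',252,112,60,50,12)
crop('s2','cs3',270,170,70,85,7)
```

```text
(no output)
```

View pics/ct3.png

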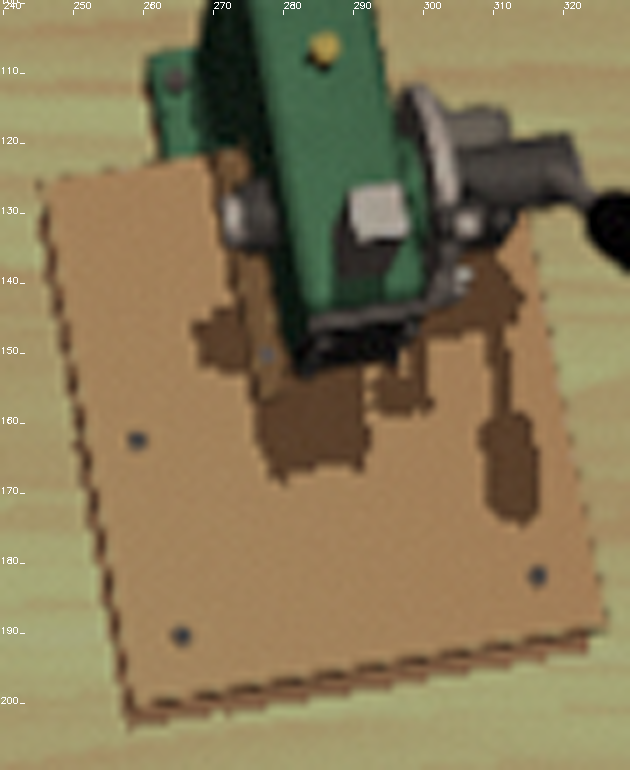

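View pics/ct4.png

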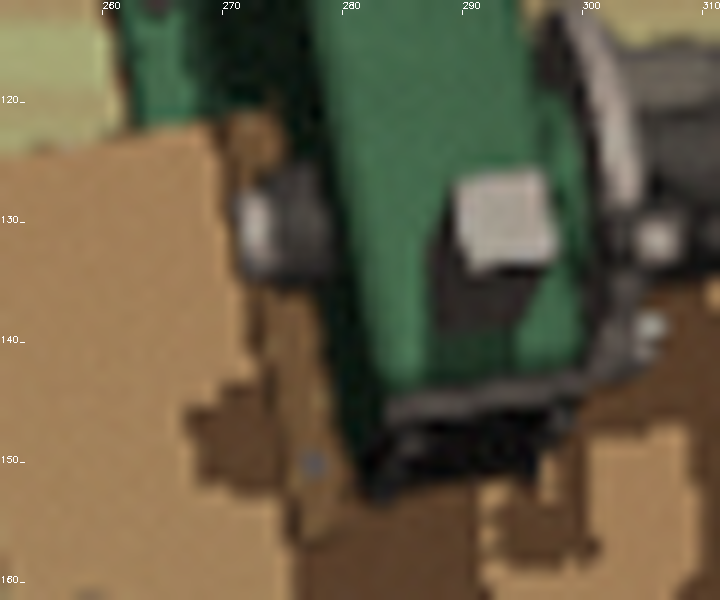

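View pics/cs3.png

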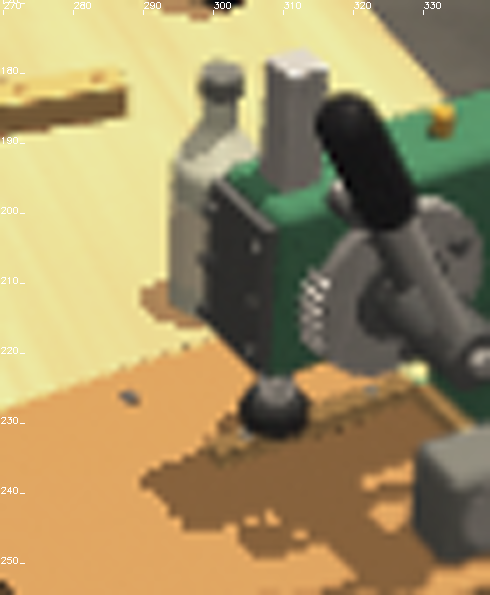

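```bash
cat > fit.py <<'E'
from h import *
from scipy.optimize import least_squares
t=load('top2'); s=load('s2')
C=[(t,(-.020,.032,.060),(275.6,156.6),'strip fl'),(t,(0,0,.3),(292.8,129.9),'ram'),
(s,(0,0,.088),(307.5,229.3),'pad'),(s,(0,0,.3),(310.7,179),'ram s'),
(s,(-.03,-.028,.235),(307,203),'head tr'),(s,(-.03,.028,.235),(299,195.5),'head tl'),(s,(-.03,-.028,.135),(306.5,224),'head br'),
(t,(-.03,.028,.235),(283.2,144.5),'head tl t'),(t,(-.03,-.028,.235),(300.3,142),'head tr t'),(t,(.10,.032,.060),(269.2,122.5),'strip rear')]
B=[(-.135,.12),(.135,.12),(-.135,-.12)]
Bt=[(257.5,201.2),(245.2,125.5),(325.2,188.8)]
# side: front-left, front-right corner top
Bs=[(256,234.5),(287,274.5)]
def T(p,P):
    c,sn=np.cos(p[2]),np.sin(p[2]); P=np.array(P); return np.array([p[0]+c*P[0]-sn*P[1],p[1]+sn*P[0]+c*P[1],P[2]])
def res(p,full=False):
    r=[(proj(c,T(p,P))[0]-uv) for c,P,uv,n in C]
    pb=[p[3],p[4],p[2]]
    r+=[proj(t,T(pb,(*b,.048)))[0]-uv for b,uv in zip(B,Bt)]
    r+=[proj(s,T(pb,(*b,.048)))[0]-uv for b,uv in zip([B[0],B[2]],Bs)]
    return np.array(r) if full else np.ravel(r)
f=least_squares(res,[.652,-.106,.19,.63,-.1],loss='soft_l1')
if __name__=='__main__':
    print(f.x,np.degrees(f.x[2])); 
    for n,r in zip([c[3] for c in C]+['B']*5,res(f.x,True)): print(n,r.round(1))
E
python3 fit.py
```

```text
[ 0.6596469  -0.09655651  0.19787883  0.63562831 -0.10343596] 11.337621868051073
strip fl [ 0.3 -0.1]
ram [-0.2  0.1]
pad [ 1.2 -1. ]
ram s [ 1.3 -1.5]
head tr [ 1.  -2.6]
head tl [ 0.1 -3.1]
head br [0.  0.5]
head tl t [-0.5  2.6]
head tr t [0.5 2.1]
strip rear [0.6 1. ]
B [ 0.8 -0.6]
B [-0.1  0.1]
B [1.2 0.3]
B [-1.  -2.5]
B [ 0.1 -2.1]
```

Call:
drive_tool(deltas=[[[0, -0.02, 0.03], 0], [[0.01, -0.03, 0.025], 0], [[0.02, -0.03, 0.02], 0], [[0.02, -0.03, 0], 0], [[0.025, -0.03, 0], 0], [[0.025, -0.03, 0], 0], [[0.025, -0.03, 0], 0], [[0.02, -0.015, 0], 0], [[0, 0, 0], 0], [[0, 0, 0], 0]])

```text
time_s: 7.1
eef_pos: [0.5702, 0.0513, 0.218]
eef_rot: [-0.015, -0.104, 0.994, -0.001]
wrist_force: [-0.9, 1.2, -0.2]
opening: 0.334
```

Run:
```python
from h import *
o=get_obs();print(o['eef_pos'],o['eef_rot'],o['wrist_force'],o['torque'])
snap('wrist','w3')
im=cv2.imread('pics/w3.png');cv2.imwrite('pics/w3b.png',cv2.resize(im,None,fx=1.5,fy=1.5,interpolation=cv2.INTER_CUBIC))
```

```text
[0.57018099 0.05134287 0.21801915] [-0.01490509 -0.10430454  0.99443279 -0.00135027] [-0.88557774  1.16817868 -0.23149845] [-0.01994226 -0.01126395  0.06759641]
```

View pics/w3b.png

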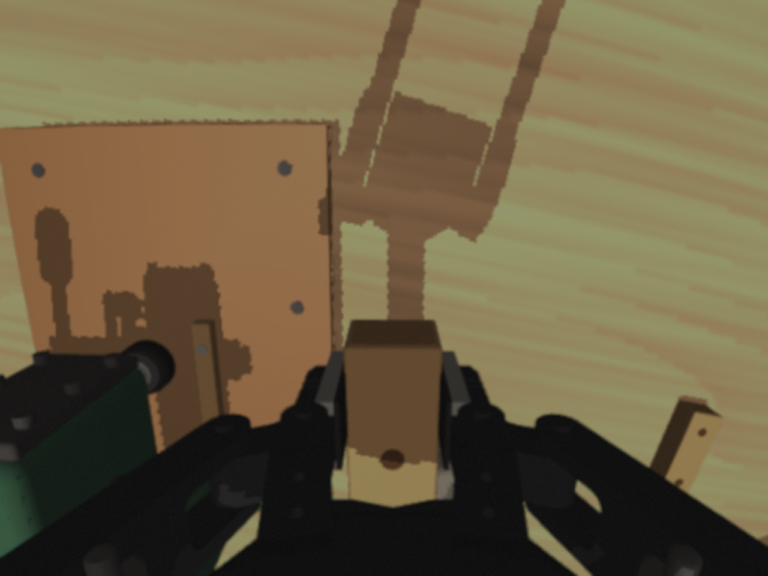

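Run:
```python
from h import *
crop('w3','cw3',80,195,90,95,6.2)
crop('w3','cw3b',0,70,230,60,3.4)
w=load('w3');print(w['eye'])
```

```text
[0.50296516 0.03760251 0.3627406 ]
```

View pics/cw3.png

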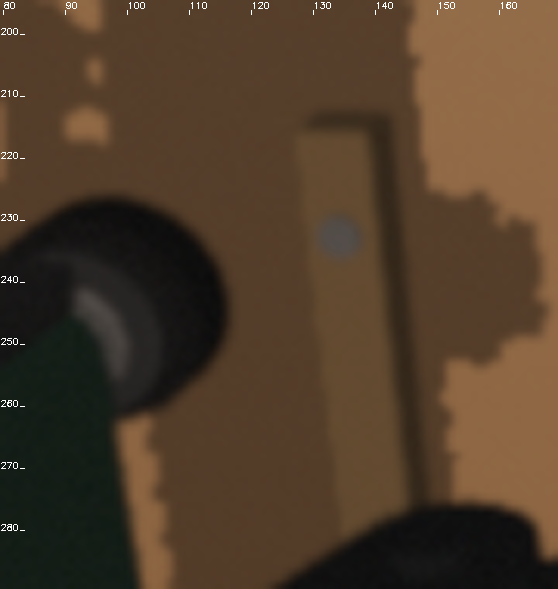

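View pics/cw3b.png

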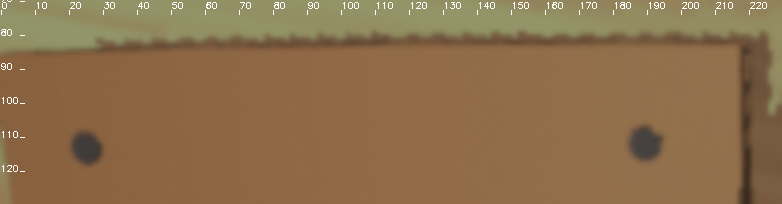

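```bash
cat > fit2.py <<'E'
from fit import *
w=load('w3')
A=atz(w,(127.6,215.8),.06);Bq=atz(w,(139.3,215.5),.06);D=atz(w,(135.1,279.2),.06);E=atz(w,(145.6,275.1),.06)
print('strip',A,Bq,'w',np.linalg.norm(A-Bq),'yaw in',np.degrees(np.arctan2(*(D-A)[[1,0]])),'out',np.degrees(np.arctan2(*(E-Bq)[[1,0]])))
for uv in [(30,84.5),(215,82.5),(217.5,83),(218,120)]: print(atz(w,uv,.048))
for yaw in np.radians([10.5,11,11.5]):
    S=[]
    for P,(x,y) in((A,(-.02,.018)),(Bq,(-.02,.032))):
        c,s_=np.cos(yaw),np.sin(yaw); S.append([P[0]-c*x+s_*y,P[1]-s_*x-c*y])
    print(np.degrees(yaw),np.round(S,4))
# pad: predicted outline
yaw=np.radians(11); S=np.mean(S,0)
a=np.linspace(0,2*np.pi,73); pts=np.c_[S[0]+.018*np.cos(a),S[1]+.018*np.sin(a),0*a+.088]
uv=proj(w,pts); print('pad pred right',uv[uv[:,0].argmax()],'top',uv[uv[:,1].argmin()],'obs (116.4,243.7),(97.2,226.3)')
print('ram top pred vs obs t', proj(t,[*S,.3]), (292.8,129.9), 'strip', proj(t,[Bq[0],Bq[1],.06]),(275.6,156.6))
E
python3 fit2.py
```

```text
strip [ 0.63474591 -0.08435351  0.06      ] [ 0.63162396 -0.07153805  0.06      ] w 0.01319024467295673 yaw in 11.21419155903789 out 11.172386240684874
[ 0.51699075 -0.20843198  0.048     ]
[ 0.47871841 -0.01532825  0.048     ]
[ 0.47868604 -0.01275468  0.048     ]
[ 0.51471572 -0.0057947   0.048     ]
10.5 [[ 0.6577 -0.0984]
 [ 0.6571 -0.0994]]
11.0 [[ 0.6578 -0.0982]
 [ 0.6574 -0.0991]]
11.5 [[ 0.6579 -0.098 ]
 [ 0.6576 -0.0989]]
pad pred right [117.80062782 244.67617718] top [ 98.7179149  226.14157151] obs (116.4,243.7),(97.2,226.3)
ram top pred vs obs t [[293.28749105 130.6776426 ]] (292.8, 129.9) strip [[276.581798   157.15989296]] (275.6, 156.6)
```

Call:
drive_tool(deltas=[[[-0.03, 0, 0], 0], [[-0.03, 0, 0], 0], [[-0.03, 0, 0], 0], [[-0.03, 0, 0], 0], [[-0.03, -0.02, 0], 0], [[-0.02, -0.03, 0], 0], [[0, -0.03, 0], 0], [[0, -0.03, 0], 0], [[0, -0.03, 0], 0], [[0, -0.02, 0], 0]])

```text
time_s: 8.15
eef_pos: [0.3824, -0.0988, 0.2098]
eef_rot: [-0.02, -0.116, 0.993, 0.001]
wrist_force: [-0.0, 0.6, -0.7]
opening: 0.341
```

Call:
drive_tool(deltas=[[[0, -0.02, 0], 0], [[0, 0, 0], 0]])

```text
time_s: 8.35
eef_pos: [0.3812, -0.119, 0.2091]
eef_rot: [-0.02, -0.116, 0.993, 0.001]
wrist_force: [0.5, 0.5, -0.2]
opening: 0.333
```

```bash
cat > st.py <<'E'
from h import *
o=get_obs(); q=o['eef_rot']; Rg=rot(np.array([.01,-.1035,.995,0])); Rt=rot(q)
yaw=np.radians(11.2); S=np.array([.6582,-.098])
h=np.arctan2(*(-Rt[:2,0])[::-1])
d=Rt@Rg.T@np.array([np.cos(np.radians(11.8)),np.sin(np.radians(11.8)),0])
c=o['eef_pos']+.0793*d
M=np.array([[np.cos(yaw),np.sin(yaw)],[-np.sin(yaw),np.cos(yaw)]])
print('t',o['time_s'],'tcp',o['eef_pos'].round(4),'head',np.degrees(h).round(2),'pitch mm/100',(d[2]*100).round(2),'roll',(Rt[2,1]*100).round(2))
print('cleat centre in press mm',(M@(c[:2]-S)*1000).round(1),'bottom z at centre',round(c[2]-.004,4),'F',o['wrist_force'].round(1),'q',o['q'].round(2))
E
python3 st.py
```

```text
t 8.35 tcp [ 0.3812 -0.119   0.2091] head 13.3 pitch mm/100 -5.9 roll 0.67
cleat centre in press mm [-196.7   36. ] bottom z at centre 0.2004 F [ 0.5  0.5 -0.2] q [-0.58 -0.18  2.02 -0.02  1.34 -2.38]
```

Call:
drive_tool(deltas=[[[0, -0.01, -0.03], -0.01], [[0, -0.01, -0.03], -0.01], [[0, -0.01, -0.03], -0.01], [[0, 0, -0.01], 0], [[0, 0, 0], 0]])

```text
time_s: 8.85
eef_pos: [0.3804, -0.1426, 0.1064]
eef_rot: [-0.019, -0.103, 0.995, 0.002]
wrist_force: [0.7, 0.3, -1.2]
opening: 0.34
```

```bash
python3 st.py
```

```text
t 8.85 tcp [ 0.3804 -0.1426  0.1064] head 11.82 pitch mm/100 -5.67 roll 0.79
cleat centre in press mm [-202.   11.] bottom z at centre 0.0979 F [ 0.7  0.3 -1.2] q [-0.63 -0.01  2.1  -0.03  1.09 -2.4 ]
```

Call:
drive_tool(deltas=[[[0.005, -0.008, 0], 0], [[0, 0, 0], 0]])

```text
time_s: 9.05
eef_pos: [0.3867, -0.1498, 0.1081]
eef_rot: [-0.018, -0.104, 0.994, 0.002]
wrist_force: [-0.1, -0.3, -0.7]
opening: 0.339
```

```bash
python3 st.py
```

```text
t 9.05 tcp [ 0.3867 -0.1498  0.1081] head 11.97 pitch mm/100 -5.53 roll 0.69
cleat centre in press mm [-197.3    2.9] bottom z at centre 0.0997 F [-0.1 -0.3 -0.7] q [-0.64  0.    2.08 -0.02  1.09 -2.41]
```

Call:
drive_tool(deltas=[[[0.03, 0, 0], 0], [[0, 0, 0], 0]])

```text
time_s: 9.25
eef_pos: [0.4191, -0.1504, 0.1107]
eef_rot: [-0.016, -0.104, 0.994, 0.0]
wrist_force: [-0.2, -0.5, 0.1]
opening: 0.335
```

```bash
python3 st.py
```

```text
t 9.25 tcp [ 0.4191 -0.1504  0.1107] head 11.97 pitch mm/100 -5.22 roll 0.37
cleat centre in press mm [-165.5   -4. ] bottom z at centre 0.1026 F [-0.2 -0.5  0.1] q [-0.6   0.06  2.   -0.02  1.1  -2.37]
```

Call:
drive_tool(deltas=[[[-0.03, 0, 0], 0], [[0, 0, 0], 0]])

```text
time_s: 9.45
eef_pos: [0.3899, -0.1505, 0.1124]
eef_rot: [-0.016, -0.106, 0.994, -0.001]
wrist_force: [0.0, -0.4, -0.8]
opening: 0.338
```

```bash
python3 st.py; python3 -c "
from h import *
snap('side','s4');crop('s4','s4c',150,130,180,150,4)"
```

```text
t 9.45 tcp [ 0.3899 -0.1505  0.1124] head 12.12 pitch mm/100 -5.09 roll 0.21
cleat centre in press mm [-194.2    1.7] bottom z at centre 0.1044 F [ 0.  -0.4 -0.8] q [-0.64 -0.    2.07 -0.02  1.1  -2.41]
```

View pics/s4c.png

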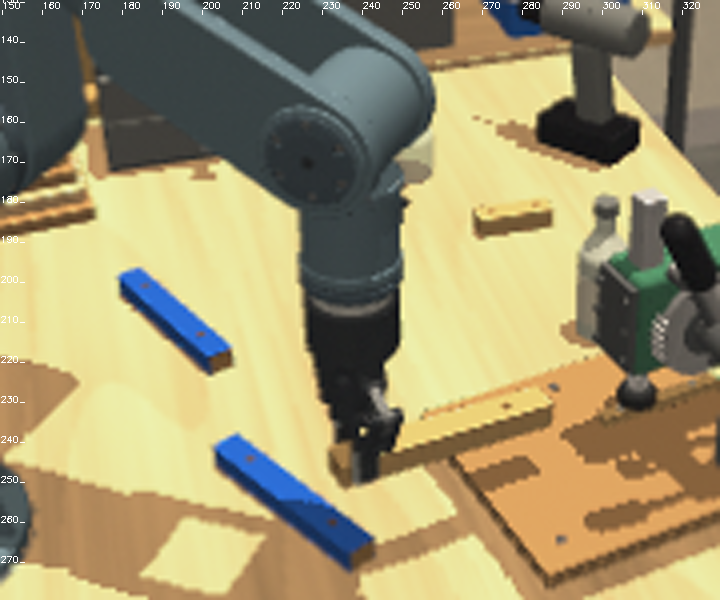

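Call:
drive_tool(deltas=[[[0, 0, 0], 0], [[0, 0, 0], 0], [[0, 0, 0], 0], [[0, 0, 0], 0], [[0, 0, 0], 0]])

```text
time_s: 10.0
eef_pos: [0.3944, -0.1526, 0.1156]
eef_rot: [-0.012, -0.105, 0.994, -0.003]
wrist_force: [0.1, 1.1, -0.7]
opening: 0.333
```

```bash
python3 st.py
```

```text
t 10.0 tcp [ 0.3944 -0.1526  0.1156] head 12.08 pitch mm/100 -4.44 roll -0.39
cleat centre in press mm [-190.1   -1.2] bottom z at centre 0.108 F [ 0.1  1.1 -0.7] q [-0.63 -0.    2.06 -0.02  1.1  -2.41]
```

Call:
drive_tool(deltas=[[[0, 0, 0.04], 0], [[0, 0, 0.04], 0], [[0, 0, 0.04], 0], [[0, 0, 0], 0]])

```text
time_s: 10.4
eef_pos: [0.3926, -0.151, 0.2379]
eef_rot: [-0.014, -0.105, 0.994, -0.001]
wrist_force: [1.3, -0.4, -0.8]
opening: 0.336
```

```bash
python3 st.py
```

```text
t 10.4 tcp [ 0.3926 -0.151   0.2379] head 12.09 pitch mm/100 -4.84 roll 0.09
cleat centre in press mm [-191.6    0.7] bottom z at centre 0.23 F [ 1.3 -0.4 -0.8] q [-0.63 -0.17  1.95 -0.02  1.39 -2.41]
```

Call:
drive_tool(deltas=[[[0, 0, -0.01], 0], [[0, 0, -0.01], 0], [[0, 0, -0.01], 0], [[0, 0, -0.01], 0], [[0, 0, -0.01], 0], [[0, 0, -0.01], 0], [[0, 0, -0.01], 0], [[0, 0, -0.01], 0], [[0, 0, -0.01], 0], [[0, 0, 0], 0]])

```text
time_s: 11.4
eef_pos: [0.3886, -0.1482, 0.1332]
eef_rot: [-0.019, -0.105, 0.994, 0.003]
wrist_force: [0.6, 0.5, -1.8]
opening: 0.337
```

```bash
python3 st.py
```

```text
t 11.4 tcp [ 0.3886 -0.1482  0.1332] head 12.1 pitch mm/100 -5.64 roll 0.99
cleat centre in press mm [-195.     4.3] bottom z at centre 0.1248 F [ 0.6  0.5 -1.8] q [-0.63 -0.04  2.05 -0.02  1.16 -2.41]
```

Call:
drive_tool(deltas=[[[0, 0, 0], 0], [[0, 0, 0], 0], [[0, 0, 0], 0], [[0, 0, 0], 0], [[0, 0, 0], 0], [[0, 0, 0], 0]])

```text
time_s: 12.0
eef_pos: [0.39, -0.1492, 0.135]
eef_rot: [-0.017, -0.105, 0.994, 0.002]
wrist_force: [-0.2, -0.6, -0.2]
opening: 0.338
```

```bash
python3 st.py
```

```text
t 12.0 tcp [ 0.39   -0.1492  0.135 ] head 12.1 pitch mm/100 -5.38 roll 0.69
cleat centre in press mm [-193.8    3.1] bottom z at centre 0.1267 F [-0.2 -0.6 -0.2] q [-0.63 -0.04  2.05 -0.02  1.16 -2.41]
```

Call:
drive_tool(deltas=[[[0, 0, 0], 0], [[0, 0, 0], 0], [[0, 0, 0], 0], [[0, 0, 0], 0], [[0, 0, 0], 0], [[0, 0, 0], 0]])

```text
time_s: 12.6
eef_pos: [0.3901, -0.1492, 0.1352]
eef_rot: [-0.017, -0.105, 0.994, 0.001]
wrist_force: [0.2, -0.0, -0.3]
opening: 0.342
```

```bash
python3 st.py
```

```text
t 12.6 tcp [ 0.3901 -0.1492  0.1352] head 12.1 pitch mm/100 -5.35 roll 0.66
cleat centre in press mm [-193.7    3. ] bottom z at centre 0.127 F [ 0.2 -0.  -0.3] q [-0.63 -0.04  2.05 -0.02  1.16 -2.41]
```

Call:
drive_tool(deltas=[[[0, -0.001, -0.02], -0.008], [[0, 0, -0.02], -0.008], [[0, 0, -0.02], 0], [[0, 0, 0], 0], [[0, 0, 0], 0], [[0, 0, 0], 0]])

```text
time_s: 13.2
eef_pos: [0.3914, -0.1511, 0.0754]
eef_rot: [-0.016, -0.097, 0.995, 0.0]
wrist_force: [-0.1, -0.0, -0.2]
opening: 0.339
```

```bash
python3 st.py
```

```text
t 13.2 tcp [ 0.3914 -0.1511  0.0754] head 11.15 pitch mm/100 -5.12 roll 0.4
cleat centre in press mm [-192.8   -0.5] bottom z at centre 0.0674 F [-0.1 -0.  -0.2] q [-0.64  0.07  2.09 -0.02  1.01 -2.39]
```

Call:
drive_tool(deltas=[[[0.02, 0.004, -0.002], 0], [[0.02, 0.004, -0.002], 0], [[0.02, 0.004, -0.002], 0], [[0.02, 0.004, -0.001], 0], [[0, 0, 0], 0], [[0, 0, 0], 0], [[0, 0, 0], 0]])

```text
time_s: 13.9
eef_pos: [0.4774, -0.1368, 0.0752]
eef_rot: [-0.012, -0.097, 0.995, -0.003]
wrist_force: [0.9, -0.4, -0.8]
opening: 0.339
```

```bash
python3 st.py
```

```text
t 13.9 tcp [ 0.4774 -0.1368  0.0752] head 11.14 pitch mm/100 -4.37 roll -0.34
cleat centre in press mm [-105.7   -3.2] bottom z at centre 0.0677 F [ 0.9 -0.4 -0.8] q [-0.51  0.23  1.9  -0.02  1.03 -2.26]
```

Call:
drive_tool(deltas=[[[0, 0.002, -0.006], 0], [[-0.001, 0.002, -0.006], 0], [[0, 0, 0], 0], [[0, 0, 0], 0]])

```text
time_s: 14.3
eef_pos: [0.4742, -0.1328, 0.0623]
eef_rot: [-0.012, -0.096, 0.995, -0.003]
wrist_force: [0.8, 0.5, -0.9]
opening: 0.339
```

```bash
python3 st.py;python3 -c "
from h import *
snap('side','s5');crop('s5','s5c',215,160,140,110,5)
snap('wrist','w5')"
```

```text
t 14.3 tcp [ 0.4742 -0.1328  0.0623] head 11.05 pitch mm/100 -4.46 roll -0.3
cleat centre in press mm [-108.1    1.3] bottom z at centre 0.0548 F [ 0.8  0.5 -0.9] q [-0.5   0.24  1.92 -0.02  1.   -2.25]
```

View pics/s5c.png

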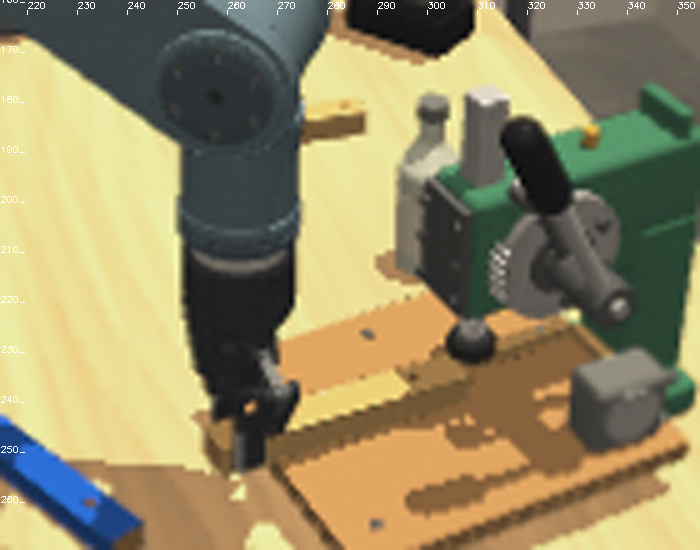

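View pics/w5.png

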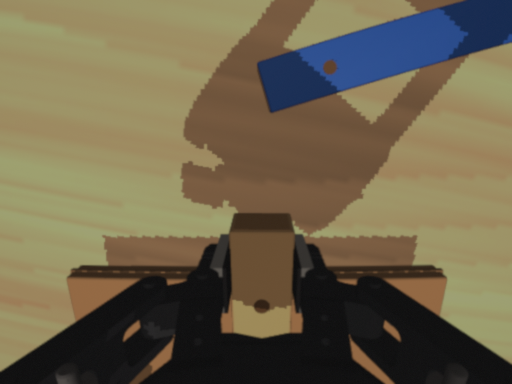

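Call:
drive_tool(deltas=[[[0.02, 0.0045, -0.001], 0], [[0.02, 0.0045, -0.001], 0], [[0, 0, 0], 0], [[0, 0, 0], 0]])

```text
time_s: 14.8
eef_pos: [0.5149, -0.1247, 0.0607]
eef_rot: [-0.012, -0.096, 0.995, -0.003]
wrist_force: [-0.7, -0.4, -0.6]
opening: 0.338
```

```bash
python3 st.py
```

```text
t 14.8 tcp [ 0.5149 -0.1247  0.0607] head 10.98 pitch mm/100 -4.49 roll -0.42
cleat centre in press mm [-66.5   1.3] bottom z at centre 0.0531 F [-0.7 -0.4 -0.6] q [-0.45  0.32  1.82 -0.02  1.02 -2.2 ]
```

Call:
drive_tool(deltas=[[[0.02, 0.0042, 0], 0.001], [[0.02, 0.0042, 0], 0.001], [[0.01, 0.002, 0], 0], [[0, 0, 0], 0], [[0, 0, 0], 0]])

```text
time_s: 15.3
eef_pos: [0.5625, -0.1155, 0.0607]
eef_rot: [-0.014, -0.096, 0.995, -0.004]
wrist_force: [0.3, -0.2, -0.7]
opening: 0.339
```

```bash
python3 st.py
```

```text
t 15.3 tcp [ 0.5625 -0.1155  0.0607] head 11.01 pitch mm/100 -4.8 roll -0.44
cleat centre in press mm [-18.   1.] bottom z at centre 0.0529 F [ 0.3 -0.2 -0.7] q [-0.4   0.4   1.71 -0.02  1.05 -2.15]
```

Call:
drive_tool(deltas=[[[0.014, 0.003, 0.001], 0.001], [[0, 0, 0], 0], [[0, 0, 0], 0]])

```text
time_s: 15.6
eef_pos: [0.5737, -0.1134, 0.0614]
eef_rot: [-0.015, -0.096, 0.995, -0.004]
wrist_force: [0.8, -0.5, -0.8]
opening: 0.337
```

```bash
python3 st.py
```

```text
t 15.6 tcp [ 0.5737 -0.1134  0.0614] head 11.02 pitch mm/100 -5.09 roll -0.43
cleat centre in press mm [-6.7  0.9] bottom z at centre 0.0534 F [ 0.8 -0.5 -0.8] q [-0.39  0.42  1.67 -0.02  1.07 -2.14]
```

Call:
drive_tool(deltas=[[[0.006, 0.0015, 0], 0.001], [[0, 0, 0], 0], [[0, 0, 0], 0]])

```text
time_s: 15.9
eef_pos: [0.5785, -0.1125, 0.0613]
eef_rot: [-0.016, -0.096, 0.995, -0.004]
wrist_force: [-0.5, -1.7, 0.1]
opening: 0.333
```

```bash
python3 st.py
```

```text
t 15.9 tcp [ 0.5785 -0.1125  0.0613] head 11.04 pitch mm/100 -5.2 roll -0.43
cleat centre in press mm [-1.8  0.9] bottom z at centre 0.0532 F [-0.5 -1.7  0.1] q [-0.38  0.43  1.66 -0.02  1.07 -2.13]
```

Call:
drive_tool(deltas=[[[0.004, 0.001, 0], 0], [[0, 0, 0], 0]])

```text
time_s: 16.1
eef_pos: [0.5818, -0.1118, 0.0612]
eef_rot: [-0.017, -0.096, 0.995, -0.004]
wrist_force: [-1.2, -1.5, 0.8]
opening: 0.336
```

```bash
python3 st.py
```

```text
t 16.1 tcp [ 0.5818 -0.1118  0.0612] head 11.03 pitch mm/100 -5.39 roll -0.44
cleat centre in press mm [1.5 0.9] bottom z at centre 0.0529 F [-1.2 -1.5  0.8] q [-0.38  0.44  1.65 -0.03  1.08 -2.13]
```

```bash
python3 -c "
from h import *
snap('side','s6');crop('s6','s6c',225,160,130,110,6)
snap('wrist','w6');snap('top','t6');crop('t6','t6c',230,100,100,110,6)"
```

```text
(no output)
```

View pics/s6c.png

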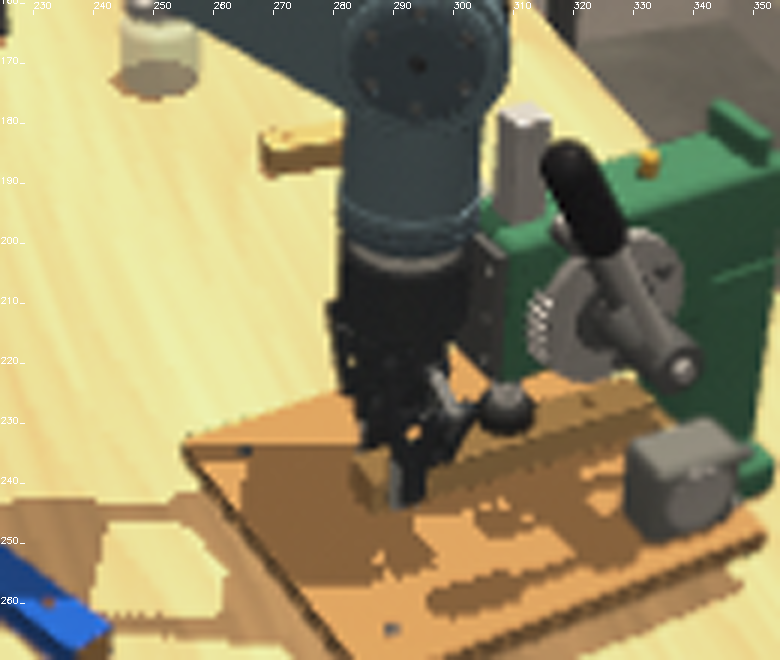

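View pics/w6.png

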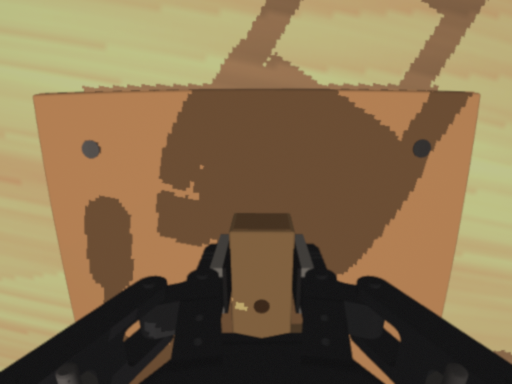

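View pics/t6c.png

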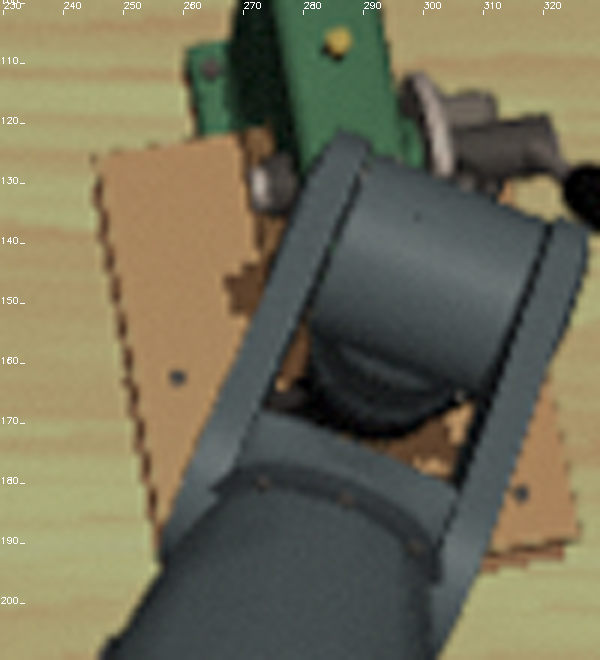

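Call:
drive_tool(deltas=[[[0, 0, -0.002], 0], [[0, 0, -0.002], 0], [[0, 0, 0], 0]])

```text
time_s: 16.55
eef_pos: [0.5814, -0.1119, 0.0573]
eef_rot: [-0.017, -0.096, 0.995, -0.004]
wrist_force: [-2.7, -2.1, 2.8]
opening: 0.338
```

```bash
python3 st.py
```

```text
t 16.55 tcp [ 0.5814 -0.1119  0.0573] head 11.02 pitch mm/100 -5.4 roll -0.43
cleat centre in press mm [1.2 0.9] bottom z at centre 0.049 F [-2.7 -2.1  2.8] q [-0.38  0.44  1.65 -0.03  1.07 -2.13]
```

Call:
drive_tool(deltas=[[[0, 0, -0.002], 0], [[0, 0, -0.002], 0], [[0, 0, 0], 0]])

```text
time_s: 16.85
eef_pos: [0.5811, -0.112, 0.0534]
eef_rot: [-0.017, -0.096, 0.995, -0.004]
wrist_force: [-3.1, -1.6, 2.3]
opening: 0.337
```

```bash
python3 st.py
```

```text
t 16.85 tcp [ 0.5811 -0.112   0.0534] head 11.0 pitch mm/100 -5.46 roll -0.41
cleat centre in press mm [0.8 0.9] bottom z at centre 0.0451 F [-3.1 -1.6  2.3] q [-0.38  0.45  1.65 -0.03  1.06 -2.13]
```

Call:
drive_tool(deltas=[[[0, 0, -0.001], 0], [[0, 0, 0], 0]])

```text
time_s: 17.05
eef_pos: [0.581, -0.112, 0.0525]
eef_rot: [-0.017, -0.096, 0.995, -0.004]
wrist_force: [-3.2, -1.9, 1.7]
opening: 0.337
```

Call:
drive_tool(deltas=[[[0, 0, 0], 0], [[0, 0, 0], 0], [[0, 0, 0], 0], [[0, 0, 0], 0], [[0, 0, 0], 0]], gripper=0.75)

```text
time_s: 17.55
eef_pos: [0.5819, -0.1104, 0.0521]
eef_rot: [-0.016, -0.097, 0.995, -0.003]
wrist_force: [0.9, -0.2, -0.0]
opening: 0.752
```

```bash
python3 -c "
from h import *
snap('wrist','w7');snap('side','s7');crop('w7','w7c',150,150,230,190,3.4)"; python3 st.py
```

```text
t 17.65 tcp [ 0.5819 -0.1104  0.0521] head 11.07 pitch mm/100 -5.29 roll -0.27
cleat centre in press mm [1.9 2.3] bottom z at centre 0.0439 F [-1.1 -1.5 -0.6] q [-0.38  0.45  1.65 -0.02  1.06 -2.13]
```

View pics/w7c.png

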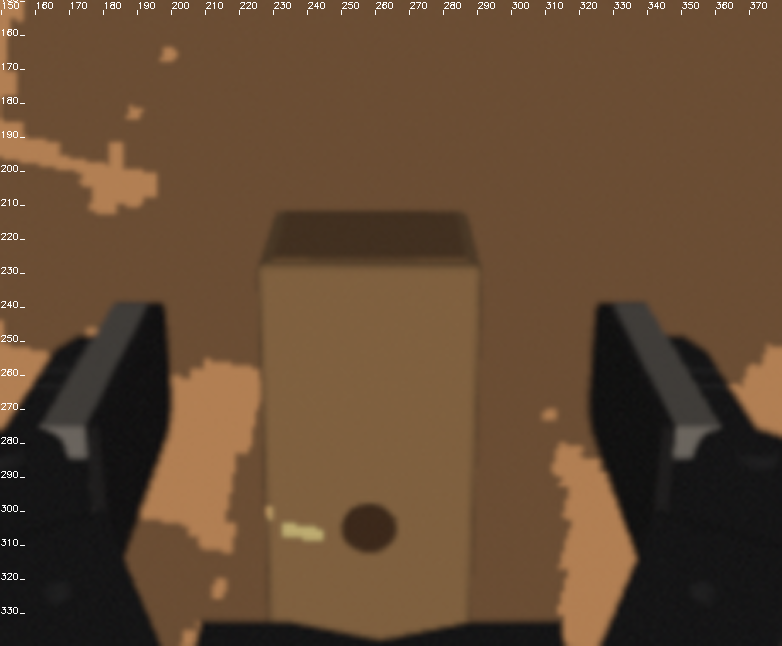

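Call:
drive_tool(deltas=[[[0, 0, 0.01], 0], [[-0.01, -0.002, 0.02], 0], [[-0.02, -0.004, 0.02], 0], [[-0.03, -0.006, 0.02], 0], [[-0.03, -0.006, 0.03], 0], [[-0.03, -0.006, 0.03], 0], [[-0.01, 0, 0.02], 0], [[0, 0, 0], 0], [[0, 0, 0], 0]])

```text
time_s: 18.55
eef_pos: [0.4478, -0.1352, 0.2118]
eef_rot: [-0.014, -0.097, 0.995, -0.005]
wrist_force: [0.2, 0.6, -0.0]
opening: 0.753
```

```bash
python3 -c "
from h import *
snap('wrist','w8');snap('side','s8');crop('s8','s8c',250,165,110,105,6);snap('top','t8');crop('t8','t8c',240,100,90,110,6)
"; python3 st.py
```

```text
t 18.7 tcp [ 0.4476 -0.1348  0.2104] head 11.13 pitch mm/100 -5.12 roll -0.51
cleat centre in press mm [-134.5    4.6] bottom z at centre 0.2023 F [ 0.  -0.   0.2] q [-0.53 -0.03  1.87 -0.03  1.32 -2.29]
```

View pics/s8c.png

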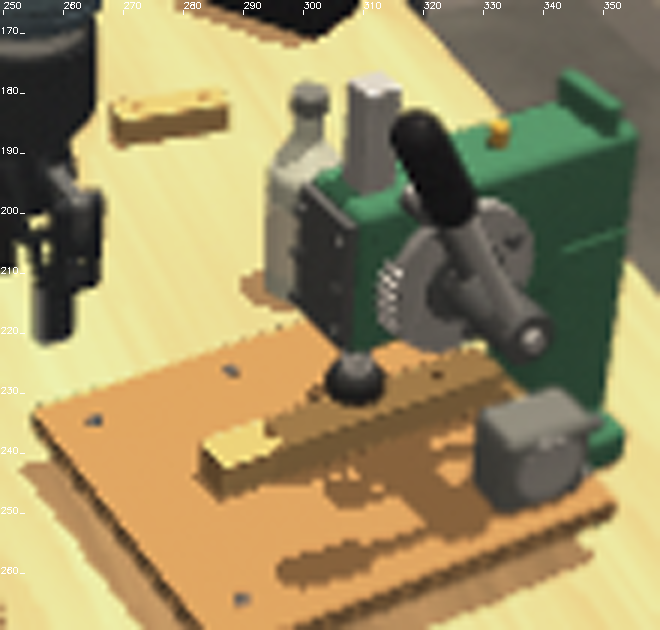

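View pics/w8.png

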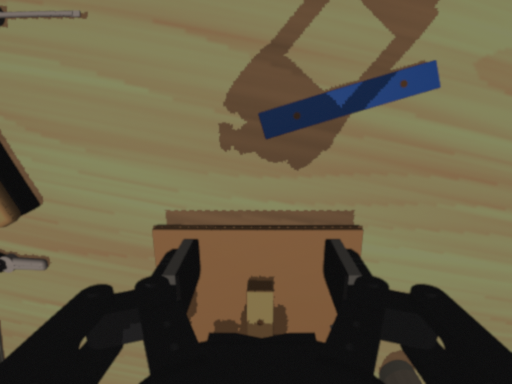

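View pics/t8c.png

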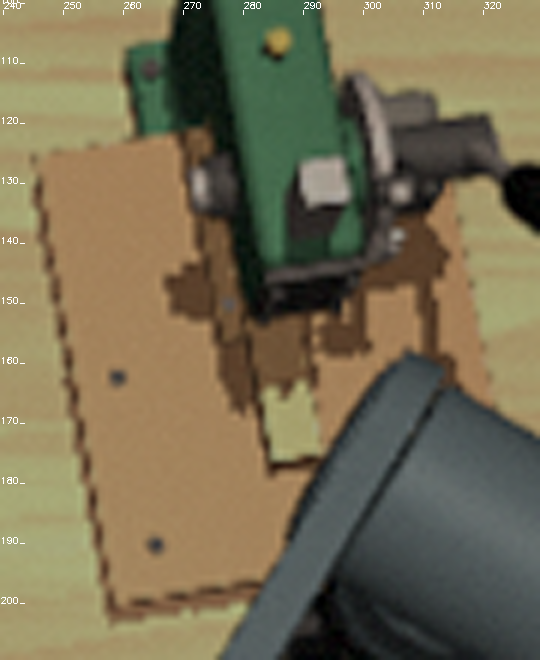

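Call:
drive_tool(deltas=[[[0.02, 0.03, 0.01], 0], [[0.02, 0.035, 0.01], 0], [[0.02, 0.035, 0.01], 0], [[0.02, 0.035, 0], 0], [[0.02, 0.035, 0], 0], [[0, 0, 0], 0]])

```text
time_s: 19.3
eef_pos: [0.5498, 0.0432, 0.2322]
eef_rot: [-0.022, -0.096, 0.995, -0.001]
wrist_force: [-0.2, -0.0, -0.3]
opening: 0.751
```

```bash
python3 -c "
from h import *
snap('wrist','w9')
im=cv2.imread('pics/w9.png');cv2.imwrite('pics/w9b.png',cv2.resize(im,None,fx=1.5,fy=1.5,interpolation=cv2.INTER_CUBIC))
"; python3 st.py
```

```text
t 19.35 tcp [0.5487 0.0415 0.2316] head 10.97 pitch mm/100 -6.57 roll 0.11
cleat centre in press mm [ -1.2 157.7] bottom z at centre 0.2224 F [-1.2 -0.1 -1. ] q [-0.13  0.16  1.63 -0.01  1.39 -1.89]
```

View pics/w9b.png

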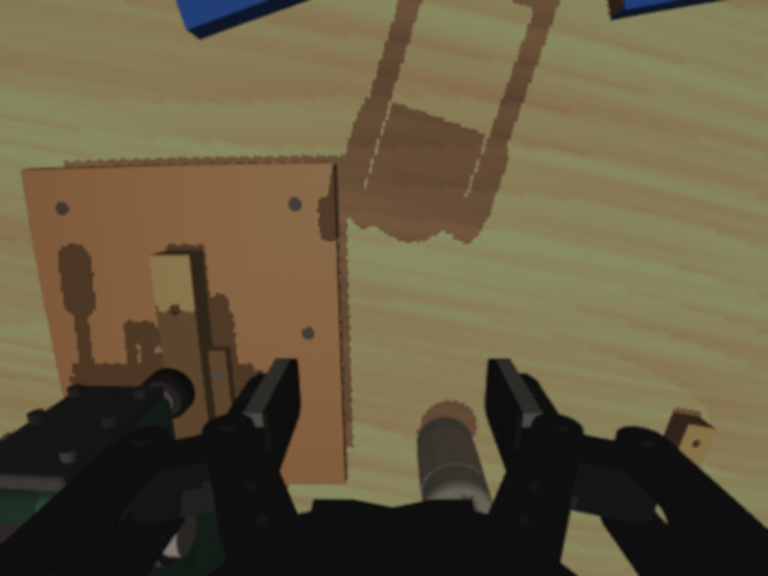

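```bash
python3 -c "
from h import *
crop('w9','w9c',80,155,95,125,5)
"
```

```text
(no output)
```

View pics/w9c.png

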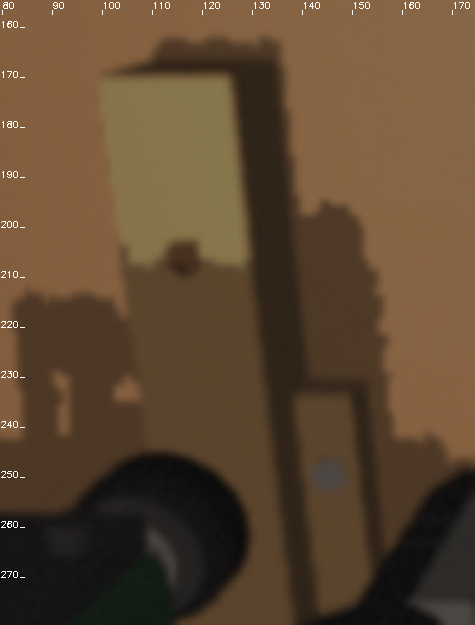

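Run:
```python
from h import *
w=load('w9'); f=lambda u,v,z: atz(w,(u,v),z)
L,Rr,Rb=f(99.5,169.7,.073),f(125.7,169.5,.073),f(138.5,274.5,.073)
A,B,D=f(138.1,233.1,.06),f(149.7,233.3,.06),f(143.1,276.5,.06)
for n,a,b in(('cleat',Rr,Rb),('strip',A,D)): print(n,np.degrees(np.arctan2(*(b-a)[[1,0]])))
y=np.radians(11.2); M=np.array([[np.cos(y),np.sin(y)],[-np.sin(y),np.cos(y)]])
for n,S in(('A',(M@A[:2]-[-.02,.018])),('B',M@B[:2]-[-.02,.032])):
    Sw=M.T@S; print('seat from',n,Sw.round(4), 'cleat L,R,Rb press mm',[(1000*(M@(p[:2]-Sw))).round(1) for p in(L,Rr,Rb)])
print('w',np.linalg.norm(L-Rr),np.linalg.norm(A-B))
```

```text
cleat 11.282212543488482
strip 10.812150412537802
seat from A [ 0.6573 -0.0992] cleat L,R,Rb press mm [array([-96.7, -10.5]), array([-96.7,  18.1]), array([26.3, 18.3])]
seat from B [ 0.6575 -0.0994] cleat L,R,Rb press mm [array([-97. , -10.3]), array([-96.9,  18.4]), array([26.1, 18.6])]
w 0.028694689872329402 0.013723163906605843
```

Run:
```python
from h import *
t=load('top2');s=load('s8')
P=[.648,-.2027,.3086]; print(proj(t,P),proj(s,P))
y=np.radians(11.2); u=np.array([np.cos(y),np.sin(y)]);
for k in(-.04,.04):
    a=np.radians(62); Q=np.r_[np.array(P[:2])-u*k*np.cos(a),P[2]+k*np.sin(a)]; print(k,proj(t,Q),proj(s,Q))
crop('top2','lt',295,105,55,45,12); crop('s8','ls',305,170,50,60,10)
```

```text
[[330.07100936 134.36697026]] [[321.73760394 192.25012873]]
-0.04 [[326.19278515 131.50164093]] [[325.93377242 200.28634363]]
0.04 [[334.21749351 137.43017882]] [[317.33257853 183.83096673]]
```

View pics/lt.png

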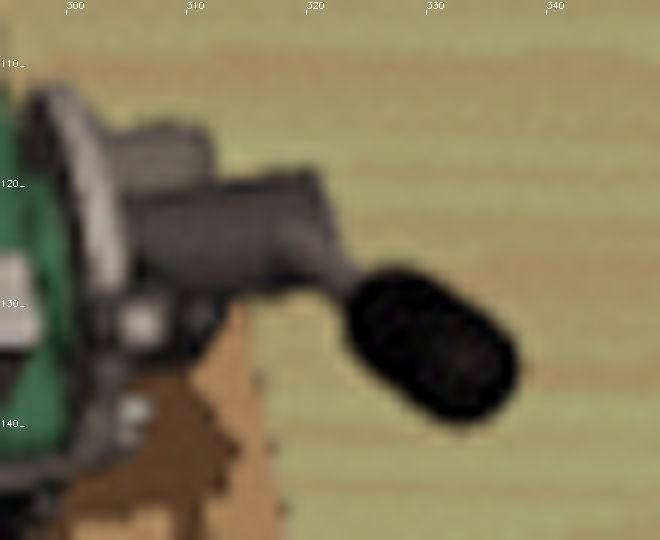

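View pics/ls.png

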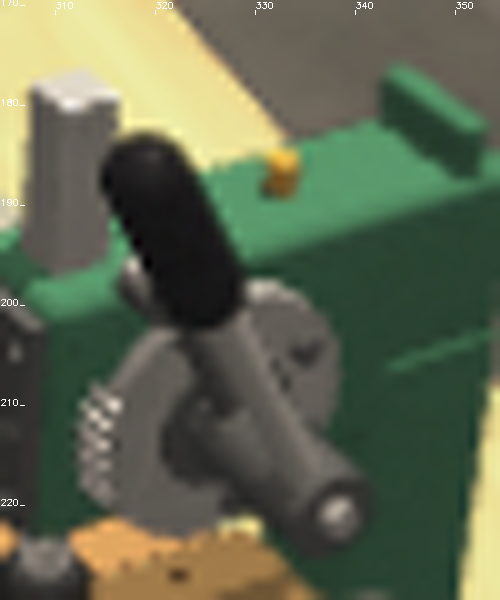

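Call:
drive_tool(deltas=[[[-0.01, -0.01, 0.04], 0], [[-0.01, -0.02, 0.04], 0], [[0, -0.03, 0.04], 0], [[0, -0.03, 0.04], 0], [[0, -0.03, 0.02], 0], [[0.02, -0.03, 0], 0], [[0.02, -0.03, 0], 0], [[0.02, -0.03, 0], 0], [[0.02, -0.03, 0], 0], [[0.02, 0, 0], 0]], gripper=1)

```text
time_s: 20.35
eef_pos: [0.6206, -0.2147, 0.4059]
eef_rot: [-0.035, -0.094, 0.995, -0.0]
wrist_force: [-0.2, 0.5, -0.7]
opening: 1.003
```

```bash
cat > lv.py <<'E'
from h import *
S=np.array([.6577,-.0988]); y=np.radians(11.2); M=np.array([[np.cos(y),np.sin(y)],[-np.sin(y),np.cos(y)]])
o=get_obs(); Rt=rot(o['eef_rot']); g=o['eef_pos']-.019*Rt[:,2]
p=np.r_[M@(g[:2]-S),g[2]]-[.036,-.100,.185]
th=np.arctan2(p[2],-p[0]); F=o['wrist_force']; Fp=np.r_[M@F[:2],F[2]]
lev=np.radians(62)-th
tang=np.array([-np.sin(th),0,-np.cos(th)])  # direction of advancing lever
print('t',round(o['time_s'],2),'tcp',o['eef_pos'].round(4),'grasp rel pivot mm',(p*1000).round(1),'r',round(1000*np.hypot(p[0],p[2]),1),'lever',round(lev,3),'Ftang(resist)',round(-Fp@tang,1),'Fp',Fp.round(1),'op',round(o['opening'],3),'hd',np.degrees(np.arctan2(*(-Rt[:2,0])[::-1])).round(1))
import sys
r=.140 if len(sys.argv)<2 else float(sys.argv[1])
for dl in(.03,.06,.1):
    t2=th-dl; d=np.array([-r*np.cos(t2),0,r*np.sin(t2)])-[p[0],p[1]*0+p[1],p[2]]; w=np.r_[M.T@d[:2],d[2]]; print(dl,w.round(4))
E
python3 lv.py
python3 -c "
from h import *
snap('wrist','w10')"
```

```text
t 20.35 tcp [ 0.6206 -0.2147  0.4059] grasp rel pivot mm [-93.6  -6.6 239.9] r 257.5 lever -0.117 Ftang(resist) -0.3 Fp [-0.1  0.5 -0.7] op 1.003 hd 10.8
0.03 [ 0.0368  0.014  -0.111 ]
0.06 [ 0.033   0.0133 -0.1127]
0.1 [ 0.0281  0.0123 -0.1152]
```

View pics/w10.png

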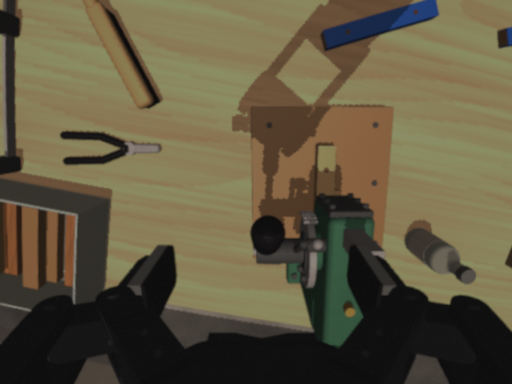

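Run:
```python
from h import *
w=load('w10');P=np.array([.648,-.2027,.3086]);y=np.radians(11.2);u=np.array([np.cos(y),np.sin(y)]);a=np.radians(62)
for k in(.026,.04):
    Q=np.r_[P[:2]-u*k*np.cos(a),P[2]+k*np.sin(a)]; print(k,Q,proj(w,Q))
o=get_obs();Rt=rot(o['eef_rot']);print(Rt[:,2], w['eye'])
crop('w10','w10c',230,200,110,90,6)
```

```text
0.026 [ 0.63602621 -0.20507088  0.33155664] [[268.29806661 232.5327732 ]]
0.04 [ 0.62957878 -0.2063475   0.3439179 ] [[268.75625244 229.84198395]]
[-0.06974027 -0.00549672 -0.99755004] [ 0.55896628 -0.22670181  0.55328024]
```

View pics/w10c.png

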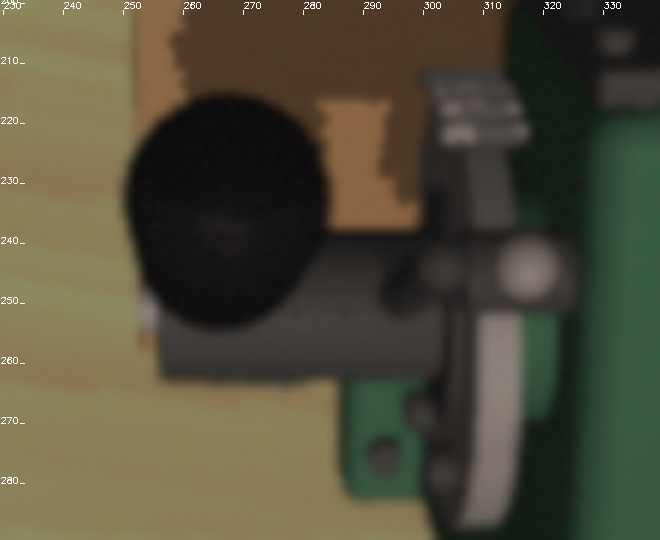

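Call:
drive_tool(deltas=[[[0.012, 0.006, 0], 0.004], [[0.013, 0.006, 0], 0.003], [[0, 0, -0.02], 0], [[0, 0, -0.02], 0], [[0, 0, 0], 0], [[0, 0, 0], 0]])

```text
time_s: 21.0
eef_pos: [0.6452, -0.2053, 0.3553]
eef_rot: [-0.041, -0.096, 0.995, 0.004]
wrist_force: [-0.4, -0.5, 0.5]
opening: 1.001
```

```bash
python3 lv.py 0.143
```

```text
t 21.0 tcp [ 0.6452 -0.2053  0.3553] grasp rel pivot mm [-67.4  -2.3 189.3] r 200.9 lever -0.146 Ftang(resist) -0.3 Fp [-0.5 -0.4  0.5] op 1.001 hd 11.0
0.03 [ 0.0147  0.0052 -0.0561]
0.06 [ 0.0108  0.0045 -0.0577]
0.1 [ 0.0057  0.0035 -0.06  ]
```

Call:
drive_tool(deltas=[[[0, 0.002, -0.03], 0], [[0, 0, -0.02], 0], [[0, 0, -0.01], 0], [[0, 0, 0], 0], [[0, 0, 0], 0]])

```text
time_s: 21.5
eef_pos: [0.6453, -0.2052, 0.2992]
eef_rot: [-0.039, -0.095, 0.995, 0.002]
wrist_force: [1.0, 0.1, 0.2]
opening: 0.999
```

```bash
python3 lv.py 0.143; python3 -c "
from h import *
snap('wrist','w11'); snap('side','s11');crop('s11','s11c',250,130,110,130,4.5)"
```

```text
t 21.5 tcp [ 0.6453 -0.2052  0.2992] grasp rel pivot mm [-67.4  -2.2 133.2] r 149.2 lever -0.02 Ftang(resist) 1.0 Fp [ 1.  -0.1  0.2] op 0.999 hd 11.0
0.03 [-0.0014  0.002  -0.0075]
0.06 [-0.0051  0.0012 -0.0096]
0.1 [-0.0099  0.0003 -0.0126]
```

View pics/w11.png

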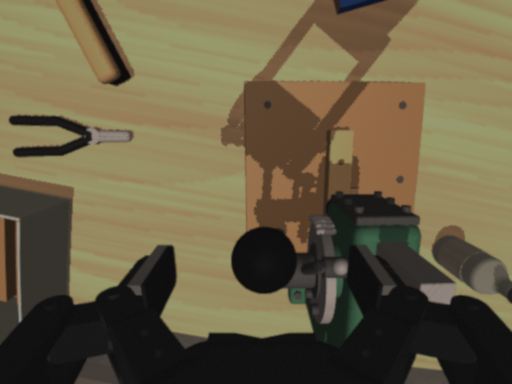

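View pics/s11c.png

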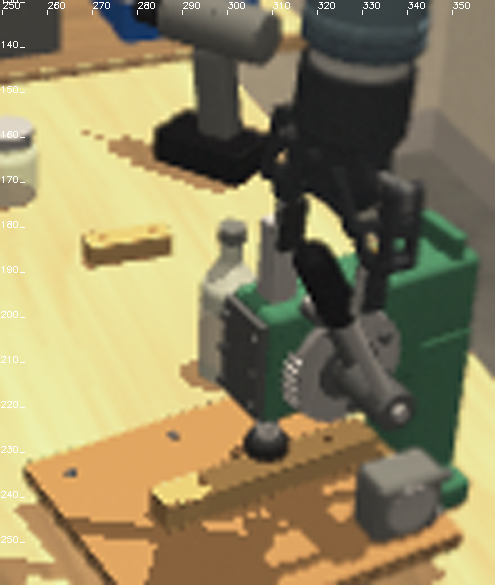

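Call:
drive_tool(deltas=[[[0, 0.001, -0.006], 0], [[0, 0, 0], 0]])

```text
time_s: 21.8
eef_pos: [0.6462, -0.2045, 0.295]
eef_rot: [-0.037, -0.095, 0.995, 0.001]
wrist_force: [0.2, -0.2, -0.4]
opening: 0.995
```

Call:
drive_tool(deltas=[[[0, 0, 0], 0], [[0, 0, 0], 0], [[0, 0, 0], 0], [[0, 0, 0], 0], [[0, 0, 0], 0], [[0, 0, 0], 0], [[0, 0, 0], 0]], gripper=0)

```text
time_s: 22.5
eef_pos: [0.6465, -0.2043, 0.2963]
eef_rot: [-0.037, -0.095, 0.995, 0.0]
wrist_force: [-0.1, 1.0, 0.6]
opening: 0.311
```

```bash
python3 lv.py 0.143; python3 -c "
from h import *
snap('wrist','w12'); snap('side','s12');crop('s12','s12c',250,130,110,130,4.5)"
```

```text
t 22.5 tcp [ 0.6465 -0.2043  0.2963] grasp rel pivot mm [-66.1  -1.4 130.2] r 146.0 lever -0.019 Ftang(resist) 0.4 Fp [0.1 1.  0.6] op 0.311 hd 10.9
0.03 [-0.0027  0.0009 -0.0047]
0.06 [-0.0063  0.0002 -0.0068]
0.1 [-0.0111 -0.0008 -0.0098]
```

View pics/w12.png

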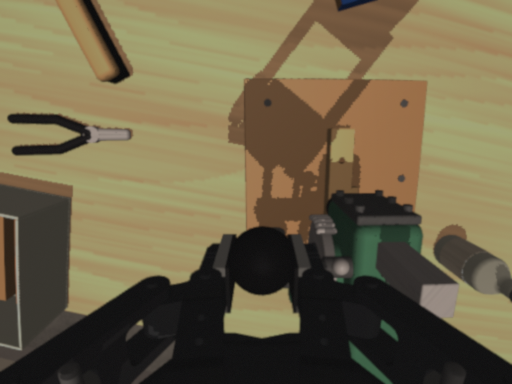

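View pics/s12c.png

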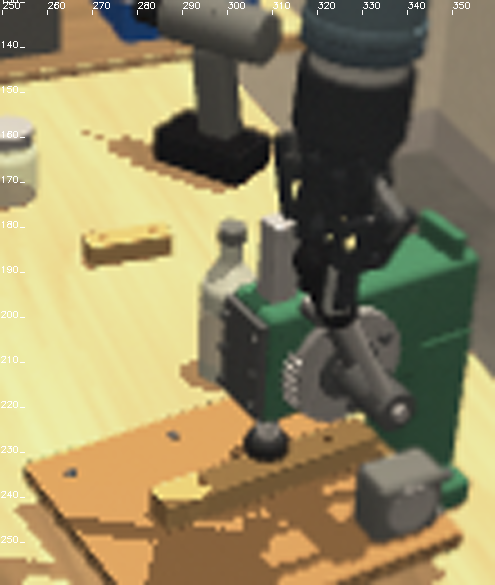

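Call:
drive_tool(deltas=[[[-0.0075, -0.0015, -0.0043], 0], [[-0.0072, -0.0014, -0.0048], 0], [[-0.007, -0.0014, -0.0052], 0]])

```text
time_s: 22.9
eef_pos: [0.6271, -0.2081, 0.2846]
eef_rot: [-0.031, -0.096, 0.995, -0.001]
wrist_force: [0.4, 1.5, 5.2]
opening: 0.316
```

```bash
python3 lv.py 0.146
```

```text
t 22.9 tcp [ 0.6271 -0.2081  0.2846] grasp rel pivot mm [-86.   -1.4 118.6] r 146.5 lever 0.139 Ftang(resist) 3.6 Fp [0.7 1.3 5.2] op 0.316 hd 11.0
0.03 [-0.0034  0.0007 -0.0031]
0.06 [-0.0068  0.0001 -0.0058]
0.1 [-0.0111 -0.0008 -0.0096]
```

Call:
drive_tool(deltas=[[[-0.0068, -0.0013, -0.0054], 0], [[-0.0065, -0.0013, -0.0058], 0], [[-0.0061, -0.0012, -0.0061], 0], [[-0.0058, -0.0011, -0.0065], 0]])

```text
time_s: 23.3
eef_pos: [0.6002, -0.2134, 0.2607]
eef_rot: [-0.029, -0.096, 0.995, -0.001]
wrist_force: [4.7, 2.0, 5.0]
opening: 0.308
```

```bash
python3 lv.py 0.146
```

```text
t 23.3 tcp [ 0.6002 -0.2134  0.2607] grasp rel pivot mm [-113.5   -1.4   94.7] r 147.8 lever 0.387 Ftang(resist) 7.1 Fp [5.1 1.1 5. ] op 0.308 hd 11.0
0.03 [-0.0016  0.0011 -0.0046]
0.06 [-0.0042  0.0006 -0.0081]
0.1 [-0.0075 -0.0001 -0.0128]
```

Call:
drive_tool(deltas=[[[-0.002, -0.0003, -0.0045], 0]])

```text
time_s: 23.4
eef_pos: [0.5964, -0.2143, 0.2558]
eef_rot: [-0.031, -0.096, 0.995, -0.001]
wrist_force: [-5.8, 0.7, 12.1]
opening: 0.316
```

```bash
python3 lv.py 0.147
```

```text
t 23.4 tcp [ 0.5964 -0.2143  0.2558] grasp rel pivot mm [-117.4   -1.4   89.8] r 147.8 lever 0.429 Ftang(resist) 6.3 Fp [-5.5  1.8 12.1] op 0.316 hd 11.0
0.03 [-0.0022  0.001  -0.004 ]
0.06 [-0.0047  0.0005 -0.0076]
0.1 [-0.0078 -0.0001 -0.0126]
```

Call:
drive_tool(deltas=[[[-0.0025, -0.0005, -0.0035], 0]])

```text
time_s: 23.5
eef_pos: [0.5933, -0.2148, 0.2517]
eef_rot: [-0.031, -0.096, 0.995, -0.001]
wrist_force: [6.5, 1.7, 2.4]
opening: 0.308
```

```bash
python3 lv.py 0.147
```

```text
t 23.5 tcp [ 0.5933 -0.2148  0.2517] grasp rel pivot mm [-120.6   -1.4   85.7] r 147.9 lever 0.464 Ftang(resist) 5.8 Fp [6.7 0.4 2.4] op 0.308 hd 11.0
0.03 [-0.002   0.001  -0.0042]
0.06 [-0.0043  0.0005 -0.0079]
0.1 [-0.0073 -0.0001 -0.0129]
```

Call:
drive_tool(deltas=[[[-0.0025, -0.0005, -0.0035], 0]])

```text
time_s: 23.6
eef_pos: [0.5902, -0.2154, 0.2476]
eef_rot: [-0.031, -0.096, 0.995, -0.001]
wrist_force: [1.7, 1.7, 5.2]
opening: 0.31
```

```bash
python3 lv.py 0.147
```

```text
t 23.6 tcp [ 0.5902 -0.2154  0.2476] grasp rel pivot mm [-123.7   -1.4   81.6] r 148.2 lever 0.499 Ftang(resist) 5.5 Fp [2.  1.3 5.2] op 0.31 hd 11.0
0.03 [-0.0016  0.0011 -0.0044]
0.06 [-0.0039  0.0006 -0.0081]
0.1 [-0.0066  0.0001 -0.0133]
```

Call:
drive_tool(deltas=[[[-0.0018, -0.0003, -0.0035], 0]])

```text
time_s: 23.7
eef_pos: [0.5876, -0.2159, 0.2437]
eef_rot: [-0.032, -0.096, 0.995, -0.001]
wrist_force: [-0.7, 1.5, 6.4]
opening: 0.312
```

```bash
python3 lv.py 0.147|head -1|cut -d: -f1-
```

```text
t 23.7 tcp [ 0.5876 -0.2159  0.2437] grasp rel pivot mm [-126.3   -1.3   77.6] r 148.3 lever 0.531 Ftang(resist) 5.3 Fp [-0.3  1.6  6.4] op 0.312 hd 11.0
```

Call:
drive_tool(deltas=[[[-0.0018, -0.0003, -0.0035], 0]])

```text
time_s: 23.8
eef_pos: [0.5851, -0.2164, 0.2398]
eef_rot: [-0.032, -0.096, 0.995, -0.001]
wrist_force: [1.4, 1.5, 5.4]
opening: 0.308
```

```bash
python3 lv.py 0.147|head -1
```

```text
t 23.8 tcp [ 0.5851 -0.2164  0.2398] grasp rel pivot mm [-128.8   -1.4   73.8] r 148.4 lever 0.562 Ftang(resist) 5.5 Fp [1.6 1.2 5.4] op 0.308 hd 11.0
```

Call:
drive_tool(deltas=[[[-0.0017, -0.0003, -0.0035], 0]])

```text
time_s: 23.9
eef_pos: [0.5828, -0.2169, 0.2359]
eef_rot: [-0.033, -0.096, 0.995, -0.001]
wrist_force: [0.4, 1.6, 4.8]
opening: 0.312
```

```bash
python3 lv.py 0.147
```

```text
t 23.9 tcp [ 0.5828 -0.2169  0.2359] grasp rel pivot mm [-131.2   -1.4   69.8] r 148.6 lever 0.593 Ftang(resist) 4.6 Fp [0.7 1.5 4.8] op 0.312 hd 11.0
0.03 [-0.0008  0.0012 -0.0047]
0.06 [-0.0027  0.0008 -0.0087]
0.1 [-0.005   0.0004 -0.0141]
```

Call:
drive_tool(deltas=[[[-0.001, -0.0002, -0.0028], 0]])

```text
time_s: 24.0
eef_pos: [0.581, -0.2172, 0.2327]
eef_rot: [-0.033, -0.096, 0.995, -0.001]
wrist_force: [0.3, 2.3, 8.9]
opening: 0.312
```

```bash
python3 lv.py 0.147|head -1; python3 -c "
from h import *
snap('side','s13');crop('s13','s13c',250,130,110,130,4.5)"
```

```text
t 24.0 tcp [ 0.581  -0.2172  0.2327] grasp rel pivot mm [-133.    -1.4   66.6] r 148.7 lever 0.618 Ftang(resist) 8.3 Fp [0.8 2.2 8.9] op 0.312 hd 11.0
```

View pics/s13c.png

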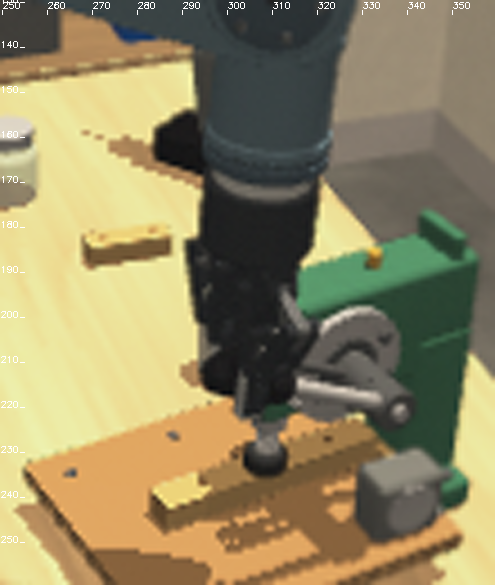

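Call:
drive_tool(deltas=[[[-0.001, -0.0002, -0.0023], 0]])

```text
time_s: 24.15
eef_pos: [0.5801, -0.2175, 0.2309]
eef_rot: [-0.033, -0.096, 0.995, -0.001]
wrist_force: [2.4, 4.7, 10.7]
opening: 0.31
```

```bash
python3 lv.py 0.147|head -1
```

```text
t 24.15 tcp [ 0.5801 -0.2175  0.2309] grasp rel pivot mm [-133.9   -1.4   64.9] r 148.8 lever 0.631 Ftang(resist) 11.1 Fp [ 3.3  4.1 10.7] op 0.31 hd 11.0
```

Call:
drive_tool(deltas=[[[-0.001, -0.0002, -0.0023], 0]])

```text
time_s: 24.25
eef_pos: [0.5795, -0.2176, 0.2296]
eef_rot: [-0.032, -0.096, 0.995, -0.001]
wrist_force: [2.3, 3.7, 11.7]
opening: 0.31
```

```bash
python3 lv.py 0.147|head -1
```

```text
t 24.25 tcp [ 0.5795 -0.2176  0.2296] grasp rel pivot mm [-134.6   -1.4   63.6] r 148.9 lever 0.641 Ftang(resist) 11.9 Fp [ 3.   3.2 11.7] op 0.31 hd 11.0
```

Call:
drive_tool(deltas=[[[-0.001, -0.0002, -0.0023], 0]])

```text
time_s: 24.35
eef_pos: [0.5792, -0.2176, 0.2289]
eef_rot: [-0.031, -0.096, 0.995, -0.002]
wrist_force: [1.8, 4.8, 14.4]
opening: 0.311
```

```bash
python3 lv.py 0.147|head -1
```

```text
t 24.35 tcp [ 0.5792 -0.2176  0.2289] grasp rel pivot mm [-134.9   -1.4   62.8] r 148.8 lever 0.646 Ftang(resist) 14.2 Fp [ 2.7  4.4 14.4] op 0.311 hd 11.0
```

Call:
drive_tool(deltas=[[[-0.001, -0.0002, -0.0023], 0]])

```text
time_s: 24.45
eef_pos: [0.579, -0.2177, 0.2284]
eef_rot: [-0.029, -0.096, 0.995, -0.002]
wrist_force: [1.6, 3.7, 10.2]
opening: 0.311
```

```bash
python3 lv.py 0.147
```

```text
t 24.45 tcp [ 0.579  -0.2177  0.2284] grasp rel pivot mm [-135.2   -1.4   62.4] r 148.9 lever 0.65 Ftang(resist) 10.2 Fp [ 2.3  3.3 10.2] op 0.311 hd 11.0
0.03 [-0.0004  0.0014 -0.0048]
0.06 [-0.002   0.001  -0.0089]
0.1 [-0.004   0.0006 -0.0144]
```

Call:
drive_tool(deltas=[[[-0.0014, -0.0003, -0.0035], 0]])

```text
time_s: 24.55
eef_pos: [0.578, -0.2179, 0.2262]
eef_rot: [-0.029, -0.096, 0.995, -0.002]
wrist_force: [1.4, 2.7, 12.0]
opening: 0.31
```

```bash
python3 lv.py 0.147|head -1
```

```text
t 24.55 tcp [ 0.578  -0.2179  0.2262] grasp rel pivot mm [-136.3   -1.4   60.2] r 149.0 lever 0.666 Ftang(resist) 11.8 Fp [ 1.9  2.3 12. ] op 0.31 hd 11.0
```

Call:
drive_tool(deltas=[[[-0.0014, -0.0003, -0.0035], 0]])

```text
time_s: 24.65
eef_pos: [0.5769, -0.2182, 0.2239]
eef_rot: [-0.028, -0.096, 0.995, -0.003]
wrist_force: [1.1, 4.6, 10.1]
opening: 0.313
```

```bash
python3 lv.py 0.147|head -1
```

```text
t 24.65 tcp [ 0.5769 -0.2182  0.2239] grasp rel pivot mm [-137.4   -1.4   57.9] r 149.0 lever 0.683 Ftang(resist) 10.0 Fp [ 2.   4.3 10.1] op 0.313 hd 11.0
```

Call:
drive_tool(deltas=[[[-0.0014, -0.0003, -0.0035], 0]])

```text
time_s: 24.75
eef_pos: [0.5758, -0.2184, 0.2214]
eef_rot: [-0.027, -0.096, 0.995, -0.003]
wrist_force: [0.1, 3.0, 9.7]
opening: 0.305
```

```bash
python3 lv.py 0.147
```

```text
t 24.75 tcp [ 0.5758 -0.2184  0.2214] grasp rel pivot mm [-138.5   -1.4   55.3] r 149.1 lever 0.702 Ftang(resist) 9.3 Fp [0.7 2.9 9.7] op 0.305 hd 11.0
0.03 [ 0.0001  0.0014 -0.0049]
0.06 [-0.0013  0.0012 -0.0091]
0.1 [-0.003   0.0008 -0.0147]
```

Call:
drive_tool(deltas=[[[-0.0011, -0.0002, -0.003], 0]])

```text
time_s: 24.85
eef_pos: [0.5748, -0.2186, 0.219]
eef_rot: [-0.027, -0.096, 0.995, -0.003]
wrist_force: [1.7, 2.9, 7.8]
opening: 0.311
```

```bash
python3 lv.py 0.147|head -1
```

```text
t 24.85 tcp [ 0.5748 -0.2186  0.219 ] grasp rel pivot mm [-139.5   -1.4   53. ] r 149.2 lever 0.719 Ftang(resist) 8.1 Fp [2.3 2.5 7.8] op 0.311 hd 11.0
```

Call:
drive_tool(deltas=[[[-0.0011, -0.0002, -0.003], 0]])

```text
time_s: 24.95
eef_pos: [0.5739, -0.2188, 0.2166]
eef_rot: [-0.026, -0.096, 0.995, -0.003]
wrist_force: [1.8, 2.2, 7.6]
opening: 0.309
```

```bash
python3 lv.py 0.147|head -1
```

```text
t 24.95 tcp [ 0.5739 -0.2188  0.2166] grasp rel pivot mm [-140.5   -1.4   50.5] r 149.4 lever 0.737 Ftang(resist) 7.9 Fp [2.2 1.8 7.6] op 0.309 hd 11.0
```

Call:
drive_tool(deltas=[[[-0.0011, -0.0002, -0.003], 0]])

```text
time_s: 25.05
eef_pos: [0.5728, -0.219, 0.2139]
eef_rot: [-0.026, -0.096, 0.995, -0.003]
wrist_force: [2.4, 2.7, 6.6]
opening: 0.309
```

```bash
python3 lv.py 0.147|head -1
```

```text
t 25.05 tcp [ 0.5728 -0.219   0.2139] grasp rel pivot mm [-141.6   -1.4   47.9] r 149.5 lever 0.756 Ftang(resist) 7.2 Fp [2.9 2.2 6.6] op 0.309 hd 11.0
```

Call:
drive_tool(deltas=[[[-0.0011, -0.0002, -0.003], 0]])

```text
time_s: 25.15
eef_pos: [0.572, -0.2192, 0.2113]
eef_rot: [-0.025, -0.096, 0.995, -0.004]
wrist_force: [3.3, 3.3, 9.0]
opening: 0.311
```

```bash
python3 lv.py 0.147
```

```text
t 25.15 tcp [ 0.572  -0.2192  0.2113] grasp rel pivot mm [-142.5   -1.4   45.3] r 149.5 lever 0.775 Ftang(resist) 9.7 Fp [3.9 2.5 9. ] op 0.311 hd 11.1
0.03 [ 0.0009  0.0016 -0.005 ]
0.06 [-0.0003  0.0014 -0.0093]
0.1 [-0.0016  0.0011 -0.015 ]
```

Call:
drive_tool(deltas=[[[-0.001, -0.0002, -0.004], 0]])

```text
time_s: 25.25
eef_pos: [0.5711, -0.2194, 0.2084]
eef_rot: [-0.025, -0.096, 0.995, -0.004]
wrist_force: [-0.7, 4.1, 14.6]
opening: 0.311
```

```bash
python3 lv.py 0.149|head -1
```

```text
t 25.25 tcp [ 0.5711 -0.2194  0.2084] grasp rel pivot mm [-143.4   -1.4   42.4] r 149.5 lever 0.795 Ftang(resist) 14.0 Fp [ 0.1  4.2 14.6] op 0.311 hd 11.1
```

Call:
drive_tool(deltas=[[[-0.001, -0.0002, -0.004], 0]])

```text
time_s: 25.35
eef_pos: [0.5704, -0.2196, 0.2061]
eef_rot: [-0.024, -0.097, 0.995, -0.004]
wrist_force: [-0.6, 5.5, 12.9]
opening: 0.31
```

```bash
python3 lv.py 0.149|head -1
```

```text
t 25.35 tcp [ 0.5704 -0.2196  0.2061] grasp rel pivot mm [-144.1   -1.5   40. ] r 149.6 lever 0.811 Ftang(resist) 12.6 Fp [ 0.5  5.5 12.9] op 0.31 hd 11.1
```

Call:
drive_tool(deltas=[[[-0.001, -0.0002, -0.004], 0]])

```text
time_s: 25.45
eef_pos: [0.5698, -0.2197, 0.2034]
eef_rot: [-0.023, -0.097, 0.995, -0.004]
wrist_force: [0.1, 4.2, 12.2]
opening: 0.311
```

```bash
python3 lv.py 0.149|head -1
```

```text
t 25.45 tcp [ 0.5698 -0.2197  0.2034] grasp rel pivot mm [-144.8   -1.4   37.4] r 149.6 lever 0.829 Ftang(resist) 12.0 Fp [ 0.9  4.1 12.2] op 0.311 hd 11.1
```

Call:
drive_tool(deltas=[[[-0.0008, -0.0002, -0.004], 0]])

```text
time_s: 25.55
eef_pos: [0.5691, -0.2199, 0.2008]
eef_rot: [-0.023, -0.097, 0.995, -0.005]
wrist_force: [-0.6, 4.5, 12.3]
opening: 0.31
```

```bash
python3 lv.py 0.149|head -1
```

```text
t 25.55 tcp [ 0.5691 -0.2199  0.2008] grasp rel pivot mm [-145.5   -1.4   34.8] r 149.6 lever 0.847 Ftang(resist) 12.0 Fp [ 0.3  4.5 12.3] op 0.31 hd 11.1
```

Call:
drive_tool(deltas=[[[-0.0008, -0.0002, -0.004], 0]])

```text
time_s: 25.65
eef_pos: [0.5684, -0.22, 0.198]
eef_rot: [-0.023, -0.097, 0.995, -0.005]
wrist_force: [-0.1, 4.0, 10.2]
opening: 0.31
```

```bash
python3 lv.py 0.149|head -1
```

```text
t 25.65 tcp [ 0.5684 -0.22    0.198 ] grasp rel pivot mm [-146.2   -1.4   31.9] r 149.7 lever 0.867 Ftang(resist) 10.1 Fp [ 0.7  3.9 10.2] op 0.31 hd 11.1
```

Call:
drive_tool(deltas=[[[-0.0008, -0.0002, -0.004], 0]])

```text
time_s: 25.75
eef_pos: [0.5677, -0.2201, 0.1949]
eef_rot: [-0.022, -0.097, 0.995, -0.005]
wrist_force: [-0.2, 3.1, 9.8]
opening: 0.309
```

```bash
python3 lv.py 0.149
```

```text
t 25.75 tcp [ 0.5677 -0.2201  0.1949] grasp rel pivot mm [-147.    -1.4   28.9] r 149.8 lever 0.888 Ftang(resist) 9.7 Fp [0.4 3.1 9.8] op 0.309 hd 11.1
0.03 [-0.0003  0.0014 -0.0046]
0.06 [-0.001   0.0013 -0.009 ]
0.1 [-0.0016  0.0011 -0.0149]
```

Call:
drive_tool(deltas=[[[-0.0006, -0.0001, -0.0035], 0]])

```text
time_s: 25.85
eef_pos: [0.5672, -0.2202, 0.1922]
eef_rot: [-0.022, -0.097, 0.995, -0.006]
wrist_force: [0.4, 3.0, 11.1]
opening: 0.312
```

```bash
python3 lv.py 0.149|head -1
```

```text
t 25.85 tcp [ 0.5672 -0.2202  0.1922] grasp rel pivot mm [-147.5   -1.4   26.2] r 149.8 lever 0.907 Ftang(resist) 11.1 Fp [ 1.   2.8 11.1] op 0.312 hd 11.2
```

Call:
drive_tool(deltas=[[[-0.0005, -0.0001, -0.0035], 0]])

```text
time_s: 25.95
eef_pos: [0.5666, -0.2204, 0.1893]
eef_rot: [-0.022, -0.097, 0.995, -0.006]
wrist_force: [0.8, 3.0, 10.4]
opening: 0.31
```

```bash
python3 lv.py 0.149|head -1
```

```text
t 25.95 tcp [ 0.5666 -0.2204  0.1893] grasp rel pivot mm [-148.1   -1.4   23.3] r 149.9 lever 0.926 Ftang(resist) 10.5 Fp [ 1.4  2.7 10.4] op 0.31 hd 11.2
```

Call:
drive_tool(deltas=[[[-0.0004, -0.0001, -0.0035], 0]])

```text
time_s: 26.05
eef_pos: [0.5663, -0.2205, 0.1868]
eef_rot: [-0.021, -0.097, 0.995, -0.006]
wrist_force: [0.1, 3.6, 13.7]
opening: 0.308
```

```bash
python3 lv.py 0.149|head -1
```

```text
t 26.05 tcp [ 0.5663 -0.2205  0.1868] grasp rel pivot mm [-148.5   -1.4   20.8] r 149.9 lever 0.943 Ftang(resist) 13.7 Fp [ 0.8  3.5 13.7] op 0.308 hd 11.2
```

Call:
drive_tool(deltas=[[[-0.0004, -0.0001, -0.004], 0]])

```text
time_s: 26.15
eef_pos: [0.566, -0.2206, 0.1844]
eef_rot: [-0.021, -0.098, 0.995, -0.006]
wrist_force: [0.0, 6.3, 17.1]
opening: 0.309
```

```bash
python3 lv.py 0.149|head -1
```

```text
t 26.15 tcp [ 0.566  -0.2206  0.1844] grasp rel pivot mm [-148.8   -1.5   18.4] r 150.0 lever 0.959 Ftang(resist) 17.1 Fp [ 1.2  6.2 17.1] op 0.309 hd 11.2
```

Call:
drive_tool(deltas=[[[-0.0003, -0.0001, -0.004], 0]])

```text
time_s: 26.25
eef_pos: [0.5657, -0.2206, 0.1822]
eef_rot: [-0.021, -0.098, 0.995, -0.006]
wrist_force: [-2.0, 5.2, 15.7]
opening: 0.314
```

```bash
python3 lv.py 0.149|head -1
```

```text
t 26.25 tcp [ 0.5657 -0.2206  0.1822] grasp rel pivot mm [-149.1   -1.5   16.1] r 150.0 lever 0.974 Ftang(resist) 15.5 Fp [-0.9  5.5 15.7] op 0.314 hd 11.2
```

Call:
drive_tool(deltas=[[[-0.0003, 0, -0.004], 0]])

```text
time_s: 26.35
eef_pos: [0.5655, -0.2207, 0.1798]
eef_rot: [-0.02, -0.098, 0.995, -0.007]
wrist_force: [-1.5, 3.8, 14.0]
opening: 0.309
```

```bash
python3 lv.py 0.149
```

```text
t 26.35 tcp [ 0.5655 -0.2207  0.1798] grasp rel pivot mm [-149.4   -1.5   13.8] r 150.0 lever 0.99 Ftang(resist) 13.9 Fp [-0.7  4.  14. ] op 0.309 hd 11.2
0.03 [ 0.0003  0.0015 -0.0045]
0.06 [ 0.0001  0.0015 -0.009 ]
0.1 [ 0.0001  0.0015 -0.015 ]
```

Call:
drive_tool(deltas=[[[-0.0001, 0, -0.004], 0]])

```text
time_s: 26.45
eef_pos: [0.5653, -0.2208, 0.1773]
eef_rot: [-0.02, -0.098, 0.995, -0.007]
wrist_force: [-2.2, 4.6, 12.9]
opening: 0.312
```

```bash
python3 lv.py 0.149|head -1
```

```text
t 26.45 tcp [ 0.5653 -0.2208  0.1773] grasp rel pivot mm [-149.6   -1.5   11.3] r 150.0 lever 1.007 Ftang(resist) 12.8 Fp [-1.2  4.9 12.9] op 0.312 hd 11.2
```

Call:
drive_tool(deltas=[[[0, 0, -0.004], 0]])

```text
time_s: 26.55
eef_pos: [0.5651, -0.2208, 0.1746]
eef_rot: [-0.02, -0.098, 0.995, -0.007]
wrist_force: [-1.6, 4.7, 13.5]
opening: 0.311
```

```bash
python3 lv.py 0.149|head -1
```

```text
t 26.55 tcp [ 0.5651 -0.2208  0.1746] grasp rel pivot mm [-149.8   -1.5    8.6] r 150.0 lever 1.025 Ftang(resist) 13.5 Fp [-0.6  4.9 13.5] op 0.311 hd 11.2
```

Call:
drive_tool(deltas=[[[0, 0, -0.004], 0]])

```text
time_s: 26.65
eef_pos: [0.5649, -0.2209, 0.1718]
eef_rot: [-0.02, -0.098, 0.995, -0.008]
wrist_force: [-1.8, 4.1, 13.9]
opening: 0.311
```

```bash
python3 lv.py 0.149|head -1
```

```text
t 26.65 tcp [ 0.5649 -0.2209  0.1718] grasp rel pivot mm [-149.9   -1.5    5.8] r 150.0 lever 1.043 Ftang(resist) 13.9 Fp [-1.   4.4 13.9] op 0.311 hd 11.2
```

Call:
drive_tool(deltas=[[[0.0001, 0, -0.004], 0]])

```text
time_s: 26.75
eef_pos: [0.5649, -0.2209, 0.1689]
eef_rot: [-0.02, -0.098, 0.995, -0.008]
wrist_force: [-1.3, 3.5, 13.0]
opening: 0.311
```

```bash
python3 lv.py 0.149|head -1
```

```text
t 26.75 tcp [ 0.5649 -0.2209  0.1689] grasp rel pivot mm [-150.    -1.5    2.9] r 150.0 lever 1.063 Ftang(resist) 13.0 Fp [-0.6  3.7 13. ] op 0.311 hd 11.2
```

Call:
drive_tool(deltas=[[[0.0002, 0, -0.004], 0]])

```text
time_s: 26.85
eef_pos: [0.5649, -0.2209, 0.1658]
eef_rot: [-0.02, -0.098, 0.995, -0.008]
wrist_force: [-2.3, 4.8, 11.7]
opening: 0.311
```

```bash
python3 lv.py 0.149|head -1
```

```text
t 26.85 tcp [ 0.5649 -0.2209  0.1658] grasp rel pivot mm [-150.    -1.5   -0.2] r 150.0 lever 1.084 Ftang(resist) 11.7 Fp [-1.4  5.2 11.7] op 0.311 hd 11.2
```

Call:
drive_tool(deltas=[[[0.0003, 0, -0.004], 0]])

```text
time_s: 26.95
eef_pos: [0.565, -0.2209, 0.163]
eef_rot: [-0.02, -0.098, 0.995, -0.008]
wrist_force: [-3.6, 5.6, 16.5]
opening: 0.312
```

```bash
python3 lv.py 0.149
```

```text
t 26.95 tcp [ 0.565  -0.2209  0.163 ] grasp rel pivot mm [-149.9   -1.5   -3. ] r 149.9 lever 1.102 Ftang(resist) 16.6 Fp [-2.4  6.2 16.5] op 0.312 hd 11.2
0.03 [ 0.0008  0.0017 -0.0044]
0.06 [ 0.001   0.0018 -0.0089]
0.1 [ 0.0016  0.0019 -0.0148]
```

Call:
drive_tool(deltas=[[[0.0003, 0.0003, -0.004], 0]])

```text
time_s: 27.05
eef_pos: [0.5651, -0.2208, 0.1606]
eef_rot: [-0.02, -0.098, 0.995, -0.009]
wrist_force: [-1.8, 3.8, 19.0]
opening: 0.31
```

```bash
python3 lv.py 0.149|head -1
```

```text
t 27.05 tcp [ 0.5651 -0.2208  0.1606] grasp rel pivot mm [-149.8   -1.5   -5.4] r 149.9 lever 1.118 Ftang(resist) 19.0 Fp [-1.  4. 19.] op 0.31 hd 11.2
```

Call:
drive_tool(deltas=[[[0.0003, 0.0003, -0.004], 0]])

```text
time_s: 27.15
eef_pos: [0.5652, -0.2208, 0.1586]
eef_rot: [-0.02, -0.098, 0.995, -0.009]
wrist_force: [-2.9, 3.1, 15.9]
opening: 0.31
```

```bash
python3 lv.py 0.149|head -1
```

```text
t 27.15 tcp [ 0.5652 -0.2208  0.1586] grasp rel pivot mm [-149.6   -1.5   -7.4] r 149.8 lever 1.132 Ftang(resist) 16.0 Fp [-2.2  3.6 15.9] op 0.31 hd 11.2
```

Call:
drive_tool(deltas=[[[0.0004, 0.0003, -0.004], 0]])

```text
time_s: 27.25
eef_pos: [0.5655, -0.2209, 0.1564]
eef_rot: [-0.02, -0.098, 0.995, -0.01]
wrist_force: [-5.4, 5.0, 15.9]
opening: 0.31
```

```bash
python3 lv.py 0.149|head -1
```

```text
t 27.25 tcp [ 0.5655 -0.2209  0.1564] grasp rel pivot mm [-149.4   -1.5   -9.6] r 149.7 lever 1.146 Ftang(resist) 16.1 Fp [-4.4  6.  15.9] op 0.31 hd 11.2
```

Call:
drive_tool(deltas=[[[0.0004, 0.0003, -0.004], 0]])

```text
time_s: 27.35
eef_pos: [0.5657, -0.2208, 0.1542]
eef_rot: [-0.02, -0.098, 0.995, -0.01]
wrist_force: [-3.7, 4.9, 16.4]
opening: 0.312
```

```bash
python3 lv.py 0.149
```

```text
t 27.35 tcp [ 0.5657 -0.2208  0.1542] grasp rel pivot mm [-149.2   -1.5  -11.9] r 149.6 lever 1.161 Ftang(resist) 16.6 Fp [-2.7  5.6 16.4] op 0.312 hd 11.2
0.03 [ 0.0007  0.0017 -0.0044]
0.06 [ 0.0013  0.0018 -0.0088]
0.1 [ 0.0022  0.002  -0.0147]
```

Call:
drive_tool(deltas=[[[0.0006, 0.0003, -0.004], 0]])

```text
time_s: 27.45
eef_pos: [0.5661, -0.2207, 0.1517]
eef_rot: [-0.02, -0.098, 0.995, -0.011]
wrist_force: [-3.1, 3.2, 14.8]
opening: 0.312
```

```bash
python3 lv.py 0.149|head -1
```

```text
t 27.45 tcp [ 0.5661 -0.2207  0.1517] grasp rel pivot mm [-148.8   -1.5  -14.3] r 149.4 lever 1.178 Ftang(resist) 15.0 Fp [-2.5  3.8 14.8] op 0.312 hd 11.2
```

Call:
drive_tool(deltas=[[[0.0006, 0.0003, -0.004], 0]])

```text
time_s: 27.55
eef_pos: [0.5664, -0.2208, 0.1492]
eef_rot: [-0.02, -0.098, 0.995, -0.011]
wrist_force: [-4.0, 3.5, 16.0]
opening: 0.311
```

```bash
python3 lv.py 0.149|head -1
```

```text
t 27.55 tcp [ 0.5664 -0.2208  0.1492] grasp rel pivot mm [-148.4   -1.6  -16.8] r 149.4 lever 1.195 Ftang(resist) 16.3 Fp [-3.3  4.2 16. ] op 0.311 hd 11.2
```

Call:
drive_tool(deltas=[[[0.0007, 0.0003, -0.004], 0]])

```text
time_s: 27.65
eef_pos: [0.5667, -0.2207, 0.1466]
eef_rot: [-0.021, -0.098, 0.995, -0.011]
wrist_force: [-2.5, 3.4, 14.7]
opening: 0.307
```

```bash
python3 lv.py 0.149|head -1
```

```text
t 27.65 tcp [ 0.5667 -0.2207  0.1466] grasp rel pivot mm [-148.1   -1.5  -19.4] r 149.4 lever 1.213 Ftang(resist) 14.8 Fp [-1.8  3.9 14.7] op 0.307 hd 11.3
```

Call:
drive_tool(deltas=[[[0.0006, 0.0003, -0.0035], 0]])

```text
time_s: 27.75
eef_pos: [0.5672, -0.2206, 0.1444]
eef_rot: [-0.021, -0.098, 0.995, -0.012]
wrist_force: [-2.7, 3.2, 13.7]
opening: 0.306
```

```bash
python3 lv.py 0.149|head -1
```

```text
t 27.75 tcp [ 0.5672 -0.2206  0.1444] grasp rel pivot mm [-147.6   -1.5  -21.6] r 149.1 lever 1.228 Ftang(resist) 13.9 Fp [-2.1  3.7 13.7] op 0.306 hd 11.3
```

Call:
drive_tool(deltas=[[[0.0003, 0.0002, -0.002], 0]])

```text
time_s: 27.85
eef_pos: [0.5673, -0.2206, 0.1435]
eef_rot: [-0.021, -0.098, 0.995, -0.012]
wrist_force: [-2.4, 3.9, 13.8]
opening: 0.306
```

```bash
python3 lv.py 0.149|head -1; python3 -c "
from h import *
for i in range(4): snap('side','s14')
snap('wrist','w14')"; python3 lv.py .149|head -1
```

```text
t 27.85 tcp [ 0.5673 -0.2206  0.1435] grasp rel pivot mm [-147.5   -1.5  -22.5] r 149.2 lever 1.234 Ftang(resist) 13.9 Fp [-1.6  4.3 13.8] op 0.306 hd 11.3
t 28.1 tcp [ 0.5673 -0.2206  0.1435] grasp rel pivot mm [-147.5   -1.5  -22.5] r 149.2 lever 1.234 Ftang(resist) 13.3 Fp [-0.7  3.4 13.3] op 0.312 hd 11.3
```

Run:
```python
from h import *
S=np.array([.6577,-.0988]); y=np.radians(11.2); M=np.array([[np.cos(y),np.sin(y)],[-np.sin(y),np.cos(y)]])
def W(x,yy,z): return np.r_[S+M.T@[x,yy],z]
def draw(fn,out,x0,y0,w,h,k,cases):
    c=load(fn); im=cv2.imread(f'pics/{fn}.png')[y0:y0+h,x0:x0+w]; im0=cv2.resize(im,None,fx=k,fy=k,interpolation=cv2.INTER_CUBIC)
    outs=[im0]
    for set_ in cases:
        im=im0.copy()
        for yy in(-.052,-.042):
            a=np.linspace(0,2*np.pi,120); P=[W(.036-.05*np.cos(t),yy,.185+.05*np.sin(t)) for t in a]
            uv=(proj(c,P)-[x0,y0]+.5)*k; cv2.polylines(im,[uv.astype(int)],True,(255,255,0),1)
        for i in range(6):
            t=np.radians(62)-(set_+.62+.15*i)
            uv=(proj(c,[W(.036-.052*np.cos(t),yy,.185+.052*np.sin(t)) for yy in(-.052,-.042)])-[x0,y0]+.5)*k
            cv2.line(im,*[tuple(map(int,q)) for q in uv],(0,0,255),1)
        outs.append(im)
    cv2.imwrite(f'pics/{out}.png',np.hstack(outs))
draw('s8','ring_s',305,190,35,40,7,(.09,-.06))
draw('w10','ring_w',285,195,40,60,6,(.09,-.06))
```

```text
(no output)
```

View pics/ring_s.png

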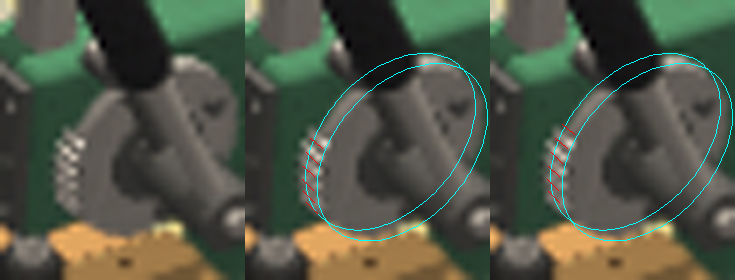

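View pics/ring_w.png

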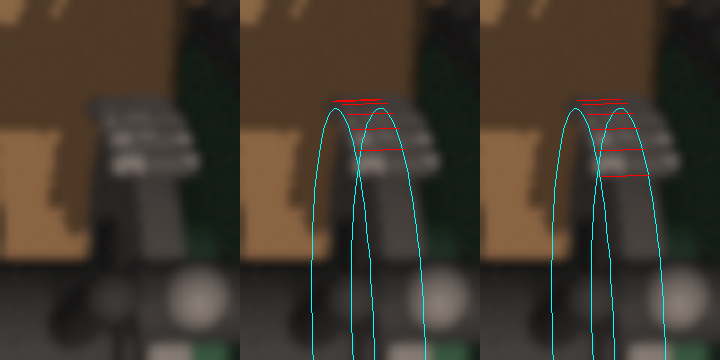

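Call:
drive_tool(deltas=[[[0.0004, 0.0002, -0.0028], 0]])

```text
time_s: 28.2
eef_pos: [0.5676, -0.2206, 0.1421]
eef_rot: [-0.021, -0.098, 0.995, -0.012]
wrist_force: [-2.7, 4.1, 15.3]
opening: 0.313
```

```bash
python3 lv.py 0.149|head -1; python3 -c "
from h import *
for i in range(4): snap('side','s15')
snap('wrist','w15');snap('top','t15')
crop('s15','s15c',230,130,130,140,4.5)"; python3 lv.py .149|head -1
```

```text
t 28.2 tcp [ 0.5676 -0.2206  0.1421] grasp rel pivot mm [-147.2   -1.6  -23.9] r 149.1 lever 1.243 Ftang(resist) 15.4 Fp [-1.9  4.5 15.3] op 0.313 hd 11.3
t 28.5 tcp [ 0.5677 -0.2206  0.1419] grasp rel pivot mm [-147.1   -1.6  -24.1] r 149.1 lever 1.244 Ftang(resist) 13.0 Fp [-0.6  4.2 13.1] op 0.311 hd 11.3
```

View pics/s15c.png

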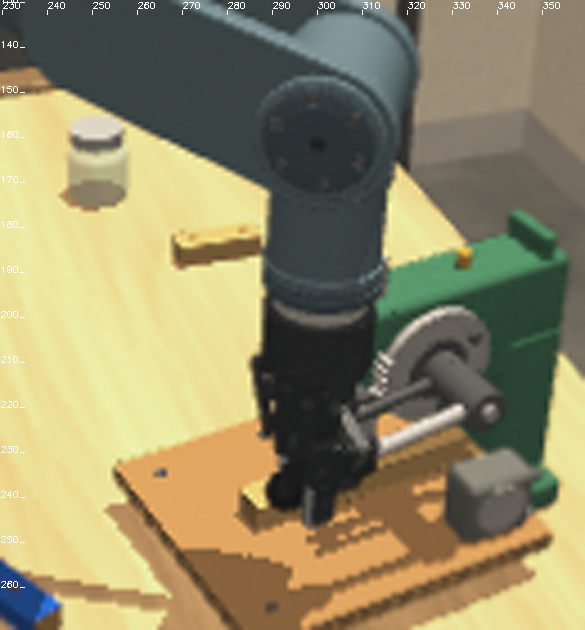

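View pics/w15.png

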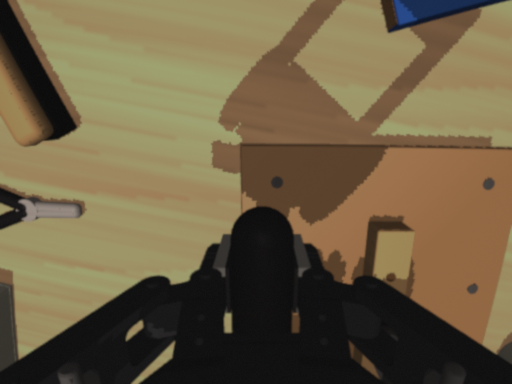

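Call:
drive_tool(deltas=[[[0.0004, 0.0002, -0.0028], 0]])

```text
time_s: 28.6
eef_pos: [0.5679, -0.2205, 0.1406]
eef_rot: [-0.021, -0.098, 0.995, -0.013]
wrist_force: [-2.7, 4.7, 15.6]
opening: 0.308
```

```bash
python3 lv.py 0.149|head -1; python3 -c "
from h import *
for i in range(4): snap('side','s16')"; python3 lv.py .149|head -1
```

```text
t 28.6 tcp [ 0.5679 -0.2205  0.1406] grasp rel pivot mm [-146.9   -1.6  -25.4] r 149.1 lever 1.254 Ftang(resist) 15.6 Fp [-1.7  5.2 15.6] op 0.308 hd 11.3
t 28.8 tcp [ 0.5679 -0.2205  0.1406] grasp rel pivot mm [-146.9   -1.5  -25.4] r 149.1 lever 1.253 Ftang(resist) 15.3 Fp [-1.3  3.5 15.3] op 0.31 hd 11.3
```

```bash
python3 -c "
from h import *
for i in range(6): c=snap('top','t16')
a=cv2.imread('pics/top0.png');b=cv2.imread('pics/t16.png');cv2.imwrite('pics/cmp.png',np.vstack([a[60:280,:],b[60:280,:]]))"; python3 lv.py .149|head -1
```

```text
t 29.1 tcp [ 0.568  -0.2205  0.1407] grasp rel pivot mm [-146.8   -1.5  -25.3] r 149.0 lever 1.253 Ftang(resist) 14.6 Fp [-1.   4.2 14.7] op 0.314 hd 11.3
```

View pics/cmp.png

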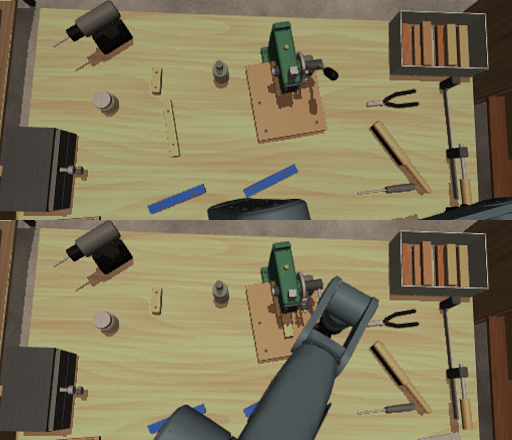

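The top views before and after match: the offcut, jar, glue, pliers, brush, screwdriver and blue pieces are unmoved. The lever has held steady for 0.5 s.

```bash
python3 -c "
from bench import hand_in
print(hand_in())"
```

```text
the job is handed in; nothing more can be done
None
```

I laid the cleat in the press and let go of it. I then brought the lever down four clicks and handed the job in at about 29 s, still holding the lever in the notch.

- **Cleat:** a wrist picture after release put its side at y ≈ +18 mm and its front end at x ≈ -97 mm. That means it touches both the fence and the end stop, within the measuring error of about 2 mm.
- **Clicks:** I felt the resistance rise at lever readings of about 0.61, 0.77, 0.93 and 1.09 rad, with a fall after each. The start of a fifth rise came at about 1.25 rad, where I stopped.
- **Hold:** the lever stayed at 1.253 rad with 15 N at the handle for 0.5 s before hand-in. It did not cross the fifth tooth.
- **Other things on the bench:** the top views before and after show everything unmoved. The arm hid parts of the blue pieces, and I checked the tape measure only in the side view.

Some checks did not fully agree:

- **Ring setting:** the click spacing read about 0.16 rad instead of 0.15. The setting came out between about +0.03 and +0.09 rad depending on the view. The side view and the feel both support a count of four.
- **Side camera:** it disagreed with the other cameras by 1 to 3 pixels, so I used the wrist camera for placing the cleat.
- **Tool tilt:** the tool drifted 2 to 5 degrees off vertical during the job, which the moves could not correct. The cleat pivoted in the fingers and was lowered almost level before I let go.

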